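# Lay out a dental case beside the mill

### The arm

A 6-joint arm with a two-finger parallel gripper is mounted at the origin on the work surface. World frame = base frame: x ahead of the robot, y to its left, z up, the work surface at z = 0. Lengths are in m, angles in degrees, forces in N, time in s.
With the tool pointing down it reaches from about 0.35 to 0.8 m from the base axis. Payload 7.3 kg.
Tool frame: the origin (TCP) lies at the very end of the fingers, on their centre line; the grasp point (between the pads) lies 19 mm behind it; z points along the fingers, y is the line along which they close (so a half turn about z gives the same grasp; the last joint's range is limited). The gripper opens to 85 mm and grips with 20 to 120 N. Pads are 22 mm wide; open, the fingers measure 114 mm over their backs; the gripper's body (76 mm by 85 mm) begins 54 mm behind the grasp point. The pads swing forward as they close: fully open they stand 13 mm farther back than shut.
Start: joints at [-85.027, 19.595, 87.324, -0, 73.075, -8.365], TCP at [0.121, -0.511, 0.231] pointing down, gripper open.
Joint ranges: [-145.02, 145.02], [-44.19, 115.74], [2.07, 154.8], [-57.11, 237.11], [16.16, 152.29], [-177.93, 177.93]. Speed limits (degrees/s): [147.25, 147.25, 180, 180, 180, 180].

### API

Orientations are given as a 3x3 rotation matrix whose columns are the frame's x, y, z axes.
In Python, from station import env gives the robot as it stands.
- The arm moves only by the tool carry_out, never from a script. Its argument "commands" is a list that holds one entry, the list of rows, each a list of 7 numbers: the finger opening in m, from 0 to 0.0854, then the shift along the tool's x, y, z in m, then the turn, a rotation vector about the tool's x, y, z in rad. In form: [[[grip, tx, ty, tz, wx, wy, wz], ...]]. A call has 1 to 8 rows; each row is the pose to reach, as a shift and turn from the pose commanded when the call began, along the tool's axes at that moment; what a row does not reach only later rows make up. A row lasts 1/8 s, in which the tool goes at most 62.5 mm and 10.7 degrees, less where a joint would pass 70% of its speed; a pose out of reach is approached as far as the arm can. A call with a gripper value outside its range is refused whole. The fingers move at their own pace and stop on an object; "newtons" is the grip in N (left out, the last holds). Time passes only in rows, so rows that repeat a pose let the fingers close. It gives the time, the measured TCP pose, the force, the opening and the grip force at its end, in the units of the state.
- env.observe(): the state, without advancing time (a new reading comes with each control period).
- env.camera(name): name is "scene" or "top" or "wrist"; returns (picture, depth): 400x640x3 uint8, red, green, blue; 400x640 float32, m along the optical axis (not along the pixel's ray), 0 where there is no reading.
- env.get_calibration(name): a dict with "fovy" (degrees; the focal length in pixels is half the picture's height over the tangent of half this angle, whatever the lens; pixels are square), "cx", "cy" (the principal point, pixels), "k1" (the pictures are not rectified: a ray, as slopes to the right and down, at radius r is drawn at 1 + k1 r^2 times it, then the intrinsics apply), "R" (3x3) and "t" (3): a world point X has camera coordinates R X + t. Camera axes: x right, y down, z forward; pixel columns grow to the right and rows downward; lengths in m; the calibration is good to about 2 mm. A picture is of the moment at which its call begins: read the wrist's pose just before it. get_calibration takes no time and is no camera call; for the wrist camera it gives the pose at the moment of the call.
- env.close_job(): hands the job in; it is judged then, once.
The state is a dict: "t": time; "q": joint angles; "joint_vel": joint speeds; "tau": joint torques, N m; "tool_pos": TCP position; "eef_rot": TCP orientation; "contact_force": force on the tool from outside, world axes, zero at the start; "ft_torque": the same for the moment, N m; "opening": opening from 0.0 (shut) to 1.0 (fully open); "gripper_force": force on a finger pad.
Only numpy, scipy, OpenCV 4.12 (cv2) and the standard library are available. Lean on these libraries where they do the work, as an engineer would, in place of code of your own. Each camera call takes 0.05 s, during which the arm holds its last target. There are 200 camera calls.

### The job

Lay out the case for the next technician: stand the yellow lower jaw in the middle of the black scanner plate and set the green upper jaw, teeth down, on top of it, squared up and edge to edge with it; lay the white zirconia block flat in the middle of the cream firing tray. The orange edge of each station is its front: stand the red-capped pot on the bench facing the middle of the firing tray's left side (left as seen from the robot), about 2 cm clear of it, and the blue-capped pot on the bench facing the middle of the scanner plate's orange front edge, about 2 cm clear of it. Leave the brush cup and the bur stand where they are, and let go of everything.

Things in the scene. Friction and masses are not known exactly. Their poses are not given: they have to be found in the camera images.
- lower_jaw: Lower-jaw dental model in yellow stone, teeth up. Base 56 (x) x 50 (y) x 18 mm, on it a horseshoe ridge with flat cream teeth 10 mm high, inside the base's outline: 28 mm in all. Grip the base across its 50 mm (y) sides. 110 g. Origin: centre of the underside; front of the horseshoe towards +x. z up.
- upper_jaw: Upper-jaw dental model in green stone, lying teeth down: horseshoe ridge 0 to 10 mm high (same plan as the lower jaw's, hidden from above), then a plain base 56 (x) x 50 (y) mm from 10 to 30 mm. Grip the base across its 50 mm (y) sides. 110 g. Origin: centre of the underside (teeth plane). On the lower jaw it sits 28 mm above that one's origin. z up.
- block: White zirconia milling block, 65 (x) x 40 (y) x 22 mm high, with a thin grey band near its +x end. About 200 g. Origin: centre of the underside.
- red_pot: Stain pot with a RED cap, white below: upright round, 35 mm diameter, 38 mm high, about 50 g. Origin: centre of the underside.
- blue_pot: Stain pot with a BLUE cap, white below: upright round, 35 mm diameter, 38 mm high, about 50 g. Origin: centre of the underside.
- plate: Black square scanner plate with a dark round disc on its top, fixed to the bench: 90 x 90 mm, top 12 mm above the bench. Origin: centre of the underside, on the bench. Its front is the side with the orange edge, turned to the robot within 15 degrees; own axes: x from front to back, y to its left as seen from the robot, z up.
- tray: Cream square ceramic firing tray with rows of brown holes on top, fixed to the bench: 90 x 90 mm, top 14 mm above the bench (flat). Origin: centre of the underside, on the bench. Its front is the side with the orange edge, turned to the robot within 15 degrees; own axes: x from front to back, y to its left as seen from the robot, z up.
- brush_cup: Bystander: glass cup with three brushes, 64 mm diameter, 85 mm high, brushes to 142 mm. Origin: centre of the underside. Leave it alone.
- bur_stand: Bystander: aluminium block 45 (x) x 85 (y) x 25 mm holding ten milling burs that reach 49 mm high. Origin: centre of the underside. Leave it alone.
Things that resemble listed ones, but are neither listed nor needed, are in the scene too. Of the things that look like the lower_jaw, take the one that is farthest from the robot's base at the start.

How it is judged:
By the outcome, as a careful person would: the job done as asked, in the order asked, and still so for the second after the job is handed in, with the robot touching nothing.
It also fails if it takes over 131 s, if anything falls off the work surface, if the arm or the gripper's body presses on something with over 40 N, if the wrist force passes 120 N, or if a joint passes its speed limit or range.

## Working session

There is one attempt and no reset: what is moved stays moved. The work goes in short steps, Python scripts to look and compute and a tool call to move; the robot and the scene stay as the last step left them, time stands still between calls to the robot, and variables do not carry over. Pictures are saved under pics/ and viewed, at most 14 in all, crops included, and the job is handed in when it is done.

Besides the shell and the picture viewer there is one more tool, called after "Request:" by a JSON object that holds its "method" and its "body", one argument or row to a line. carry_out: Moves the arm, as the interface text tells. Its arguments: {"type":"object","properties":{"commands":{"type":"array"},"newtons":{"type":"number"}},"required":["commands"]}

```bash
ls; mkdir -p pics
cat > h.py <<'E'
import numpy as np, cv2
from station import env
def snap(n):
    c=env.get_calibration(n); p,d=env.camera(n); return p,d,c
def K(c,h=400):
    f=h/2/np.tan(np.radians(c["fovy"])/2); return f
def rays(c,uv):
    uv=np.atleast_2d(np.asarray(uv,float)); f=K(c)
    d=(uv-[c["cx"],c["cy"]])/f; s=d.copy()
    for _ in range(20): s=d/(1+c["k1"]*(s**2).sum(1,keepdims=True))
    R=np.array(c["R"]);t=np.array(c["t"])
    return -R.T@t, np.c_[s,np.ones(len(s))]@R
def onz(c,uv,z):
    o,r=rays(c,uv); return o+r*((z-o[2])/r[:,2])[:,None]
def pts(c,uv,dep):
    o,r=rays(c,uv); return o+r*np.asarray(dep)[:,None]
def save(n,p): cv2.imwrite(f"pics/{n}.png",p[...,::-1])
E
python3 - <<'E'
from h import *
for n in("top","scene"):
    p,d,c=snap(n); save(n,p); np.savez(n+".npz",p=p,d=d); print(n,c)
print(env.observe())
E
```

```text
pics
top {'fovy': 44.514935857563216, 'cx': 318.96086901317483, 'cy': 191.18152430731766, 'k1': 0.03394350277374978, 'R': array([[-0.00765029, -0.99996989,  0.00130253],
       [-0.99776893,  0.00754704, -0.06633402],
       [ 0.06632219, -0.0018071 , -0.99779662]]), 't': array([-0.00468512,  0.53256327,  1.31079082])}
scene {'fovy': 56.57976518253565, 'cx': 317.30287963924224, 'cy': 199.48565049793754, 'k1': -0.056988723002133854, 'R': array([[ 0.05769867,  0.9981915 , -0.0168698 ],
       [ 0.82241988, -0.05710424, -0.56600763],
       [-0.56594735,  0.01878383, -0.82422738]]), 't': array([-0.04459464, -0.40816837,  1.17776225])}
{'t': 0.1, 'q': array([-8.50282887e+01,  1.96308846e+01,  8.73737644e+01, -4.16928691e-04,
        7.30757203e+01, -8.36411125e+00]), 'joint_vel': array([-0.03678325,  0.01009178, -0.10958787,  0.05965493,  0.09930396,
       -0.0098009 ]), 'tau': array([ 2.12961088e-03, -4.34445477e+01, -2.46490127e+01, -1.33368044e-04,
        4.63511344e-03,  2.15940418e-05]), 'tool_pos': array([ 0.12109138, -0.51045453,  0.23069737]), 'eef_rot': array([[ 9.73034373e-01,  2.30660121e-01, -1.28499592e-04],
       [ 2.30660073e-01, -9.73033391e-01,  1.39682764e-03],
       [ 1.97158038e-04, -1.38880103e-03, -9.99999016e-01]]), 'contact_force': array([0.52218665, 0.06395971, 0.24079022]), 'ft_torque': array([-0.03962871,  0.01843777, -0.00568067]), 'gripper_force': 0.0, 'opening': 1.0015411471297102}
```

View pics/top.png

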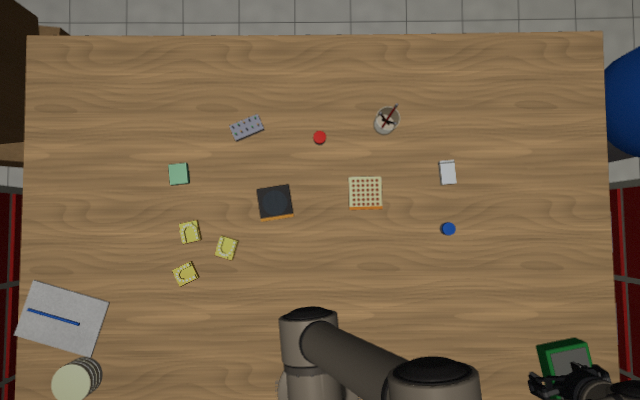

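View pics/scene.png

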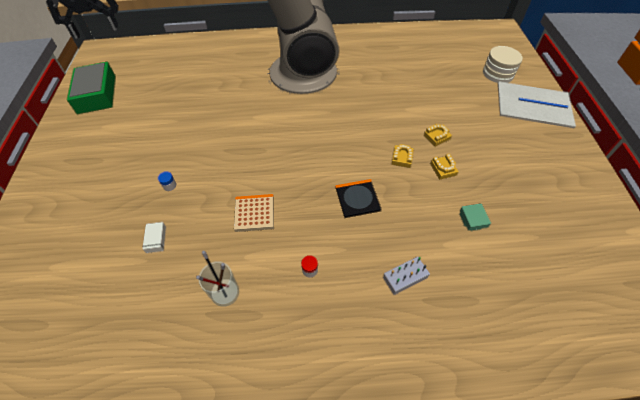

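The top view shows three yellow jaws at (190,232), (227,248) and (185,273). The green jaw is at (179,174), the block at (447,172), the red pot at (320,137) and the blue pot at (448,229). The plate is at (275,202) and the tray at (365,192).

```bash
cat > m.py <<'E'
from h import *
z=np.load("top.npz");p,d=z["p"],z["d"];c=env.get_calibration("top")
hsv=cv2.cvtColor(p,cv2.COLOR_RGB2HSV)
S={"yA":(190,232,.018),"yB":(227,248,.018),"yC":(185,273,.018),"green":(179,174,.03),"block":(447,172,.022),"red":(320,137,.038),"blue":(448,229,.038),"plate":(275,202,.012),"tray":(365,192,.014),"bur":(247,127,.025),"cup":(386,121,.085)}
vv,uu=np.mgrid[0:400,0:640]
P=pts(c,np.c_[uu.ravel(),vv.ravel()],d.ravel()).reshape(400,640,3)
print("bench z",np.median(P[80:300:10,50:150:10,2]), "noise",P[95:100,200:300,2].std())
for n,(u,v,h) in S.items():
    w=28
    sub=P[v-w:v+w,u-w:u+w]; m=(sub[...,2]>max(.006,h*.55)).astype(np.uint8)
    k,l,st,ce=cv2.connectedComponentsWithStats(m)
    if k<2: print(n,"none");continue
    i=1+np.argmin(np.hypot(*(ce[1:]-w).T)); q=sub[l==i]
    r=cv2.minAreaRect((q[:,:2]*1000).astype(np.float32))
    print(n,i and len(q),"rect ctr",np.round(r[0],1),"size",np.round(r[1],1),"ang",round(r[2],1),"mean",np.round(q.mean(0)*1000,1),"ztop",round(np.percentile(q[:,2],80)*1000,1),"dist",round(np.hypot(*r[0]),1),"onz",np.round(onz(c,[u,v],h)[0]*1000,0))
E
python3 m.py
python3 - <<'E'
from h import *
p=np.load("top.npz")["p"]
save("crop1",np.hstack([cv2.resize(p[140:290,160:300],None,fx=4,fy=4,interpolation=cv2.INTER_CUBIC),]))
E
```

```text
bench z 0.0009660099105163189 noise 0.13357140107669613
yA 407 rect ctr [447.7 183.4] size [ 58.2 374.9] ang 7.8 mean [425.7 338.1  29.6] ztop 29.2 dist 483.8 onz [425. 340.  18.]
yB 402 rect ctr [394.  133.4] size [ 67.6 289.3] ang 6.7 mean [382.7 240.5  32.9] ztop 29.4 dist 416.0 onz [381. 240.  18.]
yC 399 rect ctr [384.9 191.1] size [ 50.  409.3] ang 23.7 mean [315.6 348.4  29.8] ztop 29.6 dist 429.8 onz [316. 352.  18.]
green 414 rect ctr [581.6 370.8] size [56.6 50.3] ang 5.4 mean [581.1 369.2  30.4] ztop 33.4 dist 689.8 onz [581. 368.  30.]
block 378 rect ctr [ 533.  -189.4] size [ 69.2 400.9] ang 16.0 mean [ 579.  -351.7   43.5] ztop 25.3 dist 565.6 onz [ 582. -356.   22.]
red 138 rect ctr [569.6  -8.8] size [ 32.4 250.5] ang 89.4 mean [674.9  -9.3  47.7] ztop 40.7 dist 569.7 onz [678. -13.  38.]
blue 149 rect ctr [ 428.8 -352.5] size [33.5 33. ] ang 16.3 mean [ 429.2 -351.6   37.8] ztop 40.4 dist 555.1 onz [ 428. -351.   38.]
plate 1087 rect ctr [501.2  78. ] size [174.5 104.4] ang 86.9 mean [502.1 113.3  17.9] ztop 15.2 dist 507.2 onz [504. 111.  12.]
tray 1093 rect ctr [517.9 -88.8] size [104.2 194.8] ang 13.6 mean [ 527.  -131.6   23.4] ztop 17.0 dist 525.5 onz [ 530. -134.   14.]
bur 530 rect ctr [577.5 117. ] size [352.4  86.4] ang 29.0 mean [706.1 187.8  32.2] ztop 28.7 dist 589.2 onz [709. 186.  25.]
cup 333 rect ctr [ 586.8 -119.2] size [ 61.9 358.1] ang 61.4 mean [ 716.2 -189.9   91.2] ztop 93.8 dist 598.8 onz [ 710. -184.   85.]
```

View pics/crop1.png

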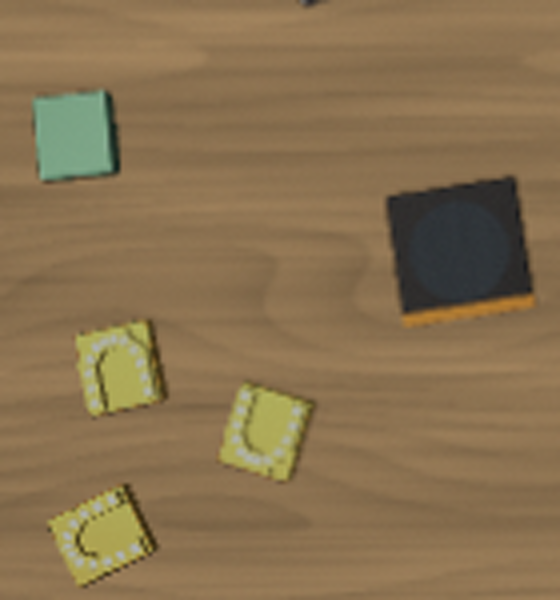

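Pixel candidates for the lower jaw are (190,232) at 0.54 m, (227,248) at 0.45 m and (185,273) at 0.47 m. I take the farthest, (190,232); the crop shows its arch front pointing away from the robot.

```bash
cat > m2.py <<'E'
from h import *
import sys
def comp(p,box,fn):
    u0,v0,u1,v1=box; s=cv2.cvtColor(p[v0:v1,u0:u1],cv2.COLOR_RGB2HSV).astype(int)
    m=cv2.morphologyEx(fn(s[...,0],s[...,1],s[...,2]).astype(np.uint8),cv2.MORPH_CLOSE,np.ones((3,3)))
    k,l,st,ce=cv2.connectedComponentsWithStats(m); i=1+np.argmax(st[1:,4])
    ct=max(cv2.findContours((l==i).astype(np.uint8),0,1)[0],key=cv2.contourArea)
    return ct[:,0]+[u0,v0]
def rect(c,ct,h):
    q=onz(c,ct,h)[:,:2]*1000; return cv2.minAreaRect(q.astype(np.float32))
if __name__=="__main__":
    z=np.load("top.npz");p=z["p"];c=env.get_calibration("top")
    big=lambda u,v,w=30:(u-w,v-w,u+w,v+w)
    for n,b,f,h in [("yA",(170,212,208,250),lambda H,S,V:(H>22)&(H<35)&(S>80)&(V>120),.018),
     ("green",big(179,174),lambda H,S,V:(H>60)&(H<95)&(S>40),.03),
     ("block",big(447,172),lambda H,S,V:(S<40)&(V>130),.022),
     ("red",big(320,137,15),lambda H,S,V:((H<6)|(H>174))&(S>180),.038),
     ("blue",big(448,229,15),lambda H,S,V:(H>100)&(S>150),.038),
     ("plate",big(275,202),lambda H,S,V:(V<75),.012),
     ("plateO",big(275,202),lambda H,S,V:(S>185)&(H<20)&(V>150),.012),
     ("tray",big(365,192),lambda H,S,V:(V>170)&(S<100),.014),
     ("trayO",big(365,192),lambda H,S,V:(S>185)&(H<20)&(V>150),.014)]:
        r=rect(c,comp(p,b,f),h); print(n,np.round(r[0],1),np.round(r[1],1),round(r[2],1))
    print(np.round(cv2.cvtColor(p[180:225:3,275:276],cv2.COLOR_RGB2HSV)[:,0]).tolist())
    print(np.round(cv2.cvtColor(p[205:212,365:366],cv2.COLOR_RGB2HSV)[:,0]).tolist())
E
python3 m2.py
```

```text
yA [426.6 343.2] [55.6 50.3] 12.0
green [582.1 368.7] [54.1 52.1] 6.1
block [ 582.7 -358.4] [65.5 38.6] 4.8
red [677.5 -11.3] [29.7 32.6] 89.6
blue [ 429.2 -350.9] [32.  29.1] 89.6
plate [508.  112.9] [79.8 88.7] 8.5
plateO [466.   86.9] [0. 0.] 0.0
tray [ 531. -133.] [84.6 79.2] 89.6
trayO [ 487.3 -134.9] [84.3  2.7] 89.6
[[17, 108, 135], [17, 108, 137], [14, 71, 54], [150, 6, 46], [103, 32, 56], [102, 46, 55], [107, 42, 55], [103, 32, 55], [109, 36, 57], [101, 35, 58], [103, 41, 56], [107, 39, 59], [17, 152, 114], [16, 151, 152], [17, 108, 135]]
[[24, 71, 170], [18, 114, 175], [15, 199, 174], [15, 196, 169], [15, 161, 152], [17, 111, 138], [17, 108, 137]]
```

```bash
cat > go.py <<'E'
from h import *
import sys
# usage: go.py x y z yaw(deg) [x y z yaw ...] (mm) : chained straight from the present pose, each call relative to the previous target
s=env.observe(); p=s["tool_pos"]*1000; R=s["eef_rot"]
yaw=np.degrees(np.arctan2(R[1,0],R[0,0]))
print("t",round(s["t"],2),"pos",p.round(1),"yaw",yaw.round(2),"tilt z",R[:,2].round(4),"F",s["contact_force"].round(1),"open",round(s["opening"],3),"gf",round(s["gripper_force"],1))
a=np.array(sys.argv[1:],float).reshape(-1,4)
for t in a:
    x,y,z,w=t; b=np.radians(yaw); D=np.array([[np.cos(b),np.sin(b),0],[np.sin(b),-np.cos(b),0],[0,0,-1]])
    sh=D.T@(t[:3]-p); dw=(w-yaw+180)%360-180
    print(t,"shift m",(sh/1000).round(4),"wz",round(-np.radians(dw),4),"dist",np.linalg.norm(sh).round(0),"rows",int(np.ceil(max(np.linalg.norm(sh)/62.5,abs(dw)/10.7))))
    p=t[:3];yaw=w
E
python3 go.py 420 -150 330 8 455 60 330 8 400 340 250 12
```

```text
t 0.1 pos [ 121.1 -510.5  230.7] yaw 13.34 tilt z [-1.0e-04  1.4e-03 -1.0e+00] F [0.5 0.1 0.2] open 1.002 gf 0.0
[ 420. -150.  330.    8.] shift m [ 0.374  -0.2818 -0.0993] wz 0.0931 dist 479.0 rows 8
[455.  60. 330.   8.] shift m [ 0.0639 -0.2031  0.    ] wz -0.0 dist 213.0 rows 4
[400. 340. 250.  12.] shift m [-0.0155 -0.2849  0.08  ] wz -0.0698 dist 296.0 rows 5
```

Request:
{"method": "carry_out", "body": {
  "commands": [
    [[0.085, 0.374, -0.282, -0.1, 0, 0, 0.093], [0.085, 0.374, -0.282, -0.1, 0, 0, 0.093], [0.085, 0.374, -0.282, -0.1, 0, 0, 0.093], [0.085, 0.374, -0.282, -0.1, 0, 0, 0.093], [0.085, 0.374, -0.282, -0.1, 0, 0, 0.093], [0.085, 0.374, -0.282, -0.1, 0, 0, 0.093], [0.085, 0.374, -0.282, -0.1, 0, 0, 0.093], [0.085, 0.374, -0.282, -0.1, 0, 0, 0.093]]
  ]
}}

```text
t: 1.1
tool_pos: [0.4211, -0.1479, 0.3317]
eef_rot: [[0.99, 0.141, 0.0], [0.141, -0.99, -0.0], [0.0, 0.0, -1.0]]
contact_force: [-0.1, -0.6, -0.4]
opening: 0.996
gripper_force: 0.0
```

Request:
{"method": "carry_out", "body": {
  "commands": [
    [[0.085, 0.064, -0.203, 0, 0, 0, 0], [0.085, 0.064, -0.203, 0, 0, 0, 0], [0.085, 0.064, -0.203, 0, 0, 0, 0], [0.085, 0.064, -0.203, 0, 0, 0, 0], [0.085, 0.064, -0.203, 0, 0, 0, 0], [0.085, 0.064, -0.203, 0, 0, 0, 0], [0.085, 0.064, -0.203, 0, 0, 0, 0]]
  ]
}}

```text
t: 1.98
tool_pos: [0.455, 0.0587, 0.3312]
eef_rot: [[0.99, 0.138, -0.0], [0.138, -0.99, -0.0], [-0.0, 0.0, -1.0]]
contact_force: [0.8, 0.3, 0.5]
opening: 0.997
gripper_force: 0.0
```

```bash
python3 - <<'E'
from h import *
p,d,c=snap("wrist"); save("w1",p); np.savez("w1.npz",p=p,d=d,**c)
R=np.array(c["R"]);print((-R.T@c["t"]).round(3),R.round(3),c["fovy"],c["k1"])
E
python3 go.py 400 340 250 12
```

```text
[0.528 0.07  0.474] [[ 0.138 -0.99  -0.001]
 [-0.947 -0.133  0.292]
 [-0.289 -0.04  -0.957]] 66.171800502406 -0.007923689378121823
t 2.02 pos [455.   58.7 331.3] yaw 7.9 tilt z [-1.e-04 -3.e-04 -1.e+00] F [ 0.4  1.  -0.4] open 0.995 gf 0.0
[400. 340. 250.  12.] shift m [-0.0158 -0.2862  0.0813] wz -0.0715 dist 298.0 rows 5
```

View pics/w1.png

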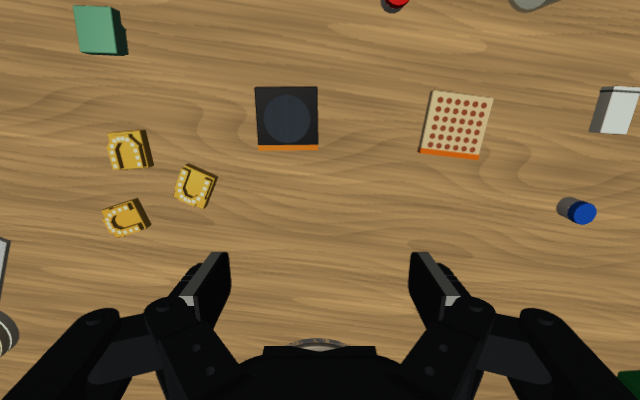

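The wrist view shows the plate at (287,118), the tray at (457,124), the target jaw at (129,150) with its arch front upward, and the green jaw at (98,30). I will measure the stations and jaw from this view.

```bash
cat > m3.py <<'E'
from m2 import *
z=np.load("w1.npz");p=z["p"];c={k:z[k] for k in z.files}
O=lambda H,S,V:(H<14)&(S>200)
print(cv2.cvtColor(p[138:156:2,287:288],cv2.COLOR_RGB2HSV)[:,0].tolist())
for n,b,f,h in [("plate dark",(235,70,340,165),lambda H,S,V:V<80,.012),("plate orange",(235,70,340,165),O,.012),
  ("plate",(235,70,340,165),lambda H,S,V:(V<80)|O(H,S,V),.012),
  ("disc",(270,92,308,145),lambda H,S,V:(V<80)&(S>70),.012),
  ("tray",(405,80,505,170),lambda H,S,V:((V>150)&(S<105))|O(H,S,V)|(H<9)&(S>110),.014),("trayO",(405,80,505,170),O,.014),
  ("yA",(95,120,162,180),lambda H,S,V:(H>18)&(H<35)&(S>60)&(V>150),.018),
  ("green",(60,0,140,70),lambda H,S,V:(H>60)&(H<95)&(S>40)&(V>105),.03)]:
    ct=comp(p,b,f); r=rect(c,ct,h); print(n,np.round(r[0],1),np.round(r[1],1),round(r[2],1))
E
python3 m3.py
```

```text
[[104, 50, 56], [104, 50, 56], [105, 41, 50], [15, 134, 59], [16, 219, 196], [15, 219, 196], [16, 170, 176], [17, 127, 139], [18, 126, 150]]
plate dark [506.3 115.2] [80.2 89.5] 7.9Traceback (most recent call last):
  File "m3.py", line 11, in <module>
    ct=comp(p,b,f); r=rect(c,ct,h); print(n,np.round(r[0],1),np.round(r[1],1),round(r[2],1))
  File "m2.py", line 6, in comp
    k,l,st,ce=cv2.connectedComponentsWithStats(m); i=1+np.argmax(st[1:,4])
                                                       ~~~~~~~~~^^^^^^^^^^
    return _wrapfunc(a, 'argmax', axis=axis, out=out, **kwds)
    return bound(*args, **kwds)
ValueError: attempt to get argmax of an empty sequence
```

```bash
sed -i 's/(H<14)&(S>200)/(H<19)\&(S>190)\&(V>120)/' m3.py; python3 m3.py
```

```text
[[104, 50, 56], [104, 50, 56], [105, 41, 50], [15, 134, 59], [16, 219, 196], [15, 219, 196], [16, 170, 176], [17, 127, 139], [18, 126, 150]]
plate dark [506.3 115.2] [80.2 89.5] 7.9
plate orange [461.5 108.7] [ 7.5 88.6] 7.9
plate [501.9 114.6] [89.2 89.5] 7.9
disc [468.1  98.8] [ 0.  37.3] 7.9
tray [ 527.6 -132.1] [89.8 89.9] 1.2
trayO [ 486.2 -132.9] [ 6.9 89.9] 1.3
yA [424.6 347.2] [56.7 55.7] 11.9
green [581.9 372.8] [54.2 47.8] 5.8
```

Request:
{"method": "carry_out", "body": {
  "commands": [
    [[0.085, -0.016, -0.286, 0.08, 0, 0, -0.07], [0.085, -0.016, -0.286, 0.08, 0, 0, -0.07], [0.085, -0.016, -0.286, 0.08, 0, 0, -0.07], [0.085, -0.016, -0.286, 0.08, 0, 0, -0.07], [0.085, -0.016, -0.286, 0.08, 0, 0, -0.07], [0.085, -0.016, -0.286, 0.08, 0, 0, -0.07], [0.085, -0.016, -0.286, 0.08, 0, 0, -0.07]]
  ]
}}

```text
t: 2.9
tool_pos: [0.3998, 0.34, 0.2513]
eef_rot: [[0.978, 0.208, 0.0], [0.208, -0.978, -0.001], [0.0, 0.001, -1.0]]
contact_force: [0.1, -0.2, 0.2]
opening: 0.989
gripper_force: 0.0
```

```bash
python3 - <<'E'
from m2 import *
p,d,c=snap("wrist"); save("w2",p); np.savez("w2.npz",p=p,d=d,**c)
E
python3 go.py
```

```text
t 2.95 pos [400.1 339.7 251.6] yaw 11.94 tilt z [ 6.e-04 -2.e-04 -1.e+00] F [ 0.1  0.  -0.3] open 0.995 gf 0.0
```

View pics/w2.png

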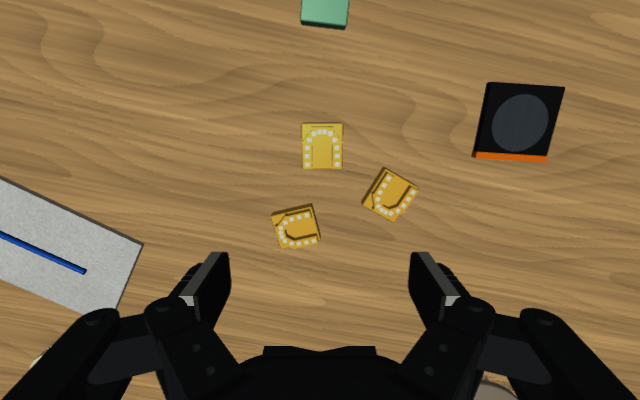

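The target jaw at (322,146) is square to the tool with its arch front up, away from the robot. The plate is at (519,122).

```bash
python3 - <<'E'
from m2 import *
z=np.load("w2.npz");p=z["p"];c={k:z[k] for k in z.files}
for n,b,f,h in [("plate",(455,65,590,175),lambda H,S,V:(V<80)|(H<19)&(S>190)&(V>120),.012),
  ("yA",(285,108,360,188),lambda H,S,V:(H>18)&(H<35)&(S>60)&(V>175),.018)]:
    ct=comp(p,b,f); r=rect(c,ct,h); print(n,np.round(r[0],1),np.round(r[1],1),round(r[2],1),cv2.boundingRect(ct))
print(cv2.cvtColor(p[114:180:3,330:331],cv2.COLOR_RGB2HSV)[:,0].tolist())
E
python3 go.py 425 344 60 12
```

```text
plate [502.2 117. ] [90.  95.2] 8.7 (472, 82, 93, 80)
yA [425.6 343.6] [53.3 49.8] 12.0 (301, 124, 42, 45)
[[18, 127, 149], [18, 127, 145], [17, 127, 139], [20, 192, 161], [23, 177, 140], [24, 167, 196], [45, 18, 202], [31, 38, 197], [24, 169, 196], [24, 170, 196], [24, 172, 196], [23, 173, 196], [23, 174, 196], [23, 176, 196], [23, 177, 196], [23, 178, 196], [22, 181, 196], [22, 181, 196], [21, 189, 167], [17, 126, 144], [18, 124, 158], [17, 124, 152]]
t 2.95 pos [400.1 339.7 251.6] yaw 11.94 tilt z [ 6.e-04 -2.e-04 -1.e+00] F [ 0.1  0.  -0.3] open 0.995 gf 0.0
[425. 344.  60.  12.] shift m [0.0253 0.0009 0.1916] wz -0.0011 dist 193.0 rows 4
```

Request:
{"method": "carry_out", "body": {
  "commands": [
    [[0.085, 0.027, 0.001, 0.19, 0, 0, 0], [0.085, 0.027, 0.001, 0.19, 0, 0, 0], [0.085, 0.027, 0.001, 0.19, 0, 0, 0], [0.085, 0.027, 0.001, 0.19, 0, 0, 0], [0.085, 0.027, 0.001, 0.22, 0, 0, 0], [0.085, 0.027, 0.001, 0.247, 0, 0, 0], [0.085, 0.027, 0.001, 0.247, 0, 0, 0], [0.06, 0.027, 0.001, 0.247, 0, 0, 0]]
  ],
  "newtons": 30
}}

```text
t: 3.95
tool_pos: [0.4276, 0.3459, 0.0069]
eef_rot: [[0.978, 0.208, 0.003], [0.208, -0.978, 0.002], [0.004, -0.001, -1.0]]
contact_force: [0.4, -0.6, 0.3]
opening: 0.809
gripper_force: 0.0
```

Request:
{"method": "carry_out", "body": {
  "commands": [
    [[0.04, 0, 0, 0, 0, 0, 0], [0.04, 0, 0, 0, 0, 0, 0], [0.04, 0, 0, 0, 0, 0, 0], [0.04, 0, 0, 0, 0, 0, 0], [0.04, 0, 0, 0, 0, 0, 0], [0.04, 0, 0, 0, 0, 0, 0]]
  ]
}}

```text
t: 4.7
tool_pos: [0.4271, 0.3458, 0.0064]
eef_rot: [[0.978, 0.208, 0.003], [0.208, -0.978, 0.001], [0.003, -0.001, -1.0]]
contact_force: [-1.1, -1.8, 7.3]
opening: 0.576
gripper_force: 30.2
```

```bash
python3 go.py 427 344 104 12 502 115 104 7.9 502 115 18 7.9
```

```text
t 4.7 pos [427.1 345.8   6.4] yaw 12.02 tilt z [ 0.0029  0.0014 -1.    ] F [-1.1 -1.8  7.3] open 0.576 gf 30.2
[427. 344. 104.  12.] shift m [-0.0005  0.0018 -0.0976] wz 0.0004 dist 98.0 rows 2
[502.  115.  104.    7.9] shift m [0.0257 0.2396 0.    ] wz 0.0716 dist 241.0 rows 4
[502.  115.   18.    7.9] shift m [0.    0.    0.086] wz -0.0 dist 86.0 rows 2
```

Request:
{"method": "carry_out", "body": {
  "commands": [
    [[0.04, 0, 0, -0.03, 0, 0, 0], [0.04, 0, 0, -0.07, 0, 0, 0], [0.04, 0, 0, -0.1, 0, 0, 0], [0.04, 0, 0, -0.1, 0, 0, 0]]
  ]
}}

```text
t: 5.2
tool_pos: [0.4274, 0.3463, 0.1072]
eef_rot: [[0.978, 0.208, 0.005], [0.208, -0.978, 0.003], [0.006, -0.002, -1.0]]
contact_force: [0.7, -0.9, -1.3]
opening: 0.571
gripper_force: 33.1
```

Request:
{"method": "carry_out", "body": {
  "commands": [
    [[0.04, 0.005, 0.04, 0, 0, 0, 0.02], [0.04, 0.01, 0.09, 0, 0, 0, 0.04], [0.04, 0.015, 0.14, 0, 0, 0, 0.06], [0.04, 0.02, 0.19, 0, 0, 0, 0.07], [0.04, 0.025, 0.225, 0, 0, 0, 0.072], [0.04, 0.026, 0.24, 0, 0, 0, 0.072], [0.04, 0.026, 0.24, 0, 0, 0, 0.072], [0.04, 0.026, 0.24, 0, 0, 0, 0.072]]
  ]
}}

```text
t: 6.2
tool_pos: [0.5008, 0.1171, 0.104]
eef_rot: [[0.99, 0.138, -0.001], [0.138, -0.99, 0.0], [-0.001, -0.0, -1.0]]
contact_force: [-0.2, -0.4, -1.9]
opening: 0.573
gripper_force: 33.0
```

```bash
python3 - <<'E'
from m2 import *
p,d,c=snap("wrist"); save("w3",p); np.savez("w3.npz",p=p,d=d,**c)
E
python3 go.py 502 115 21 7.9
```

```text
t 6.25 pos [500.8 117.2 104.1] yaw 7.98 tilt z [-6.e-04  1.e-04 -1.e+00] F [-0.2  0.7 -1.5] open 0.578 gf 33.0
[502.  115.   21.    7.9] shift m [0.0008 0.0024 0.0831] wz 0.0014 dist 83.0 rows 2
```

View pics/w3.png

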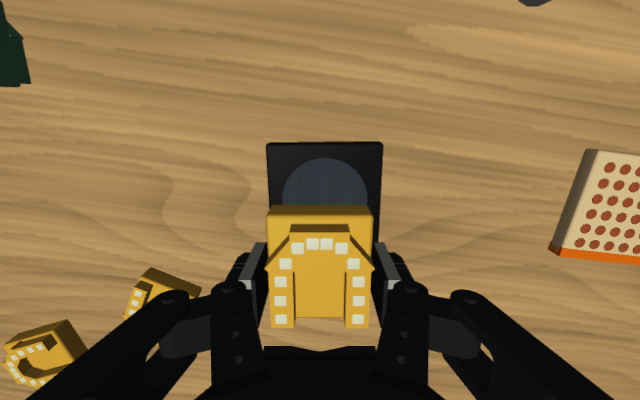

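The jaw is held straight above the plate. The plate's back edge runs from (266,142) to (384,141), and the jaw's front top edge is at about row 216.

Run:
```python
from m2 import *
z=np.load("w3.npz");p=z["p"];c={k:z[k] for k in z.files}
h=cv2.cvtColor(p,cv2.COLOR_RGB2HSV)
print([(r,h[r,280].tolist()) for r in range(204,222,2)])
print("cols",[(u,h[235,u].tolist()) for u in list(range(258,274,2))+list(range(366,382,2))])
b=onz(c,[[266.5,142.5],[383.5,141.5]],.012)*1000; print(b.round(1))
v=b[1]-b[0]; print(np.linalg.norm(v), np.degrees(np.arctan2(v[0],-v[1])))
a=np.radians(7.9); m=b.mean(0)[:2]; print("plate ctr from back edge",m-45*np.array([np.cos(a),np.sin(a)]))
for r in (216,): 
  j=onz(c,[[267,r],[373,r]],.1157)*1000; print("jaw front edge",j.round(1)); print("jaw ctr",j.mean(0)[:2]-28*np.array([np.cos(a),np.sin(a)]))
```

```text
[(204, [19, 125, 45]), (206, [20, 192, 81]), (208, [20, 194, 83]), (210, [20, 193, 86]), (212, [20, 194, 88]), (214, [20, 192, 110]), (216, [21, 192, 185]), (218, [21, 186, 203]), (220, [22, 182, 212])]
cols [(258, [18, 123, 170]), (260, [18, 124, 169]), (262, [18, 124, 169]), (264, [18, 123, 168]), (266, [19, 155, 150]), (268, [21, 187, 196]), (270, [22, 182, 212]), (272, [22, 182, 212]), (366, [21, 188, 212]), (368, [21, 188, 212]), (370, [21, 190, 188]), (372, [20, 193, 120]), (374, [0, 0, 16]), (376, [120, 16, 16]), (378, [17, 126, 95]), (380, [17, 123, 164])]
[[541.5 164.1  12. ]
 [554.6  76.5  12. ]]
88.64281196340036 8.492754850852403
plate ctr from back edge [503.45982266 114.11982731]
jaw front edge [[522.9 145.  115.7]
 [529.6  97.3 115.7]]
jaw ctr [498.4945441  117.30689955]
```

Request:
{"method": "carry_out", "body": {
  "commands": [
    [[0.04, 0.004, 0.0035, 0.02, 0, 0, 0], [0.04, 0.004, 0.0035, 0.05, 0, 0, 0], [0.04, 0.004, 0.0035, 0.07, 0, 0, 0], [0.04, 0.004, 0.0035, 0.08, 0, 0, 0], [0.04, 0.004, 0.0035, 0.084, 0, 0, 0], [0.04, 0.004, 0.0035, 0.084, 0, 0, 0]]
  ]
}}

```text
t: 7.0
tool_pos: [0.5061, 0.1134, 0.0206]
eef_rot: [[0.99, 0.138, 0.001], [0.138, -0.99, -0.0], [0.001, 0.0, -1.0]]
contact_force: [0.4, 0.6, -1.4]
opening: 0.571
gripper_force: 33.0
```

```bash
python3 go.py 505 114 18.4 7.9
```

```text
t 7.0 pos [506.1 113.4  20.6] yaw 7.92 tilt z [ 7.e-04 -0.e+00 -1.e+00] F [ 0.4  0.6 -1.4] open 0.571 gf 33.0
[505.  114.   18.4   7.9] shift m [-0.001  -0.0007  0.0022] wz 0.0004 dist 3.0 rows 1
```

Request:
{"method": "carry_out", "body": {
  "commands": [
    [[0.04, -0.001, -0.001, 0.001, 0, 0, 0], [0.04, -0.001, -0.001, 0.002, 0, 0, 0], [0.055, -0.001, -0.001, 0.002, 0, 0, 0], [0.07, -0.001, -0.001, 0.002, 0, 0, 0], [0.085, -0.001, -0.001, 0.002, 0, 0, 0], [0.085, -0.001, -0.001, 0.002, 0, 0, 0], [0.085, -0.001, -0.001, 0.002, 0, 0, 0]]
  ]
}}

```text
t: 7.88
tool_pos: [0.5047, 0.114, 0.0183]
eef_rot: [[0.991, 0.137, -0.0], [0.137, -0.991, -0.0], [-0.0, 0.0, -1.0]]
contact_force: [0.6, -0.3, -0.1]
opening: 0.995
gripper_force: 0.0
```

Request:
{"method": "carry_out", "body": {
  "commands": [
    [[0.085, 0, 0, -0.03, 0, 0, 0], [0.085, 0, 0, -0.08, 0, 0, 0], [0.085, -0.03, 0, -0.13, 0, 0, 0], [0.085, -0.06, 0, -0.18, 0, 0, 0], [0.085, -0.06, 0, -0.2, 0, 0, 0], [0.085, -0.06, 0, -0.2, 0, 0, 0]]
  ]
}}

```text
t: 8.62
tool_pos: [0.446, 0.1058, 0.2198]
eef_rot: [[0.991, 0.137, 0.004], [0.137, -0.991, 0.0], [0.004, 0.0, -1.0]]
contact_force: [-1.6, -0.1, 0.3]
opening: 0.996
gripper_force: 0.0
```

```bash
python3 - <<'E'
from m2 import *
p,d,c=snap("wrist"); save("w4",p); np.savez("w4.npz",p=p,d=d,**c)
E
python3 go.py 540 372 220 6
```

```text
t 8.68 pos [445.4 105.8 218.3] yaw 7.89 tilt z [ 0.0011 -0.     -1.    ] F [ 0.2 -0.7 -0.5] open 0.995 gf 0.0
[540. 372. 220.   6.] shift m [ 0.1303 -0.2507 -0.0017] wz 0.0331 dist 283.0 rows 5
```

View pics/w4.png

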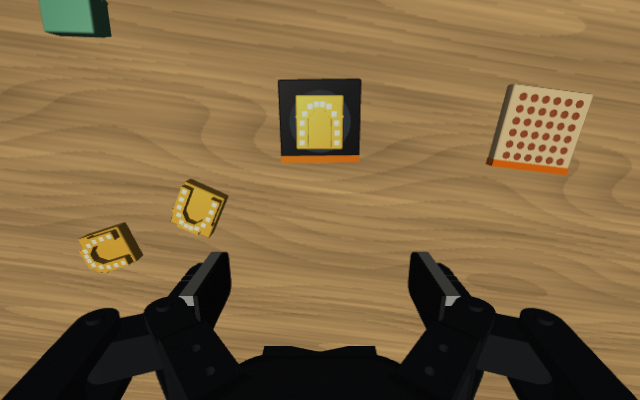

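The lower jaw sits on the plate at (320,122), visibly centred and square. Next I measure that, then go to the green jaw at (75,15).

Run:
```python
from m2 import *
z=np.load("w4.npz");p=z["p"];c={k:z[k] for k in z.files}
O=lambda H,S,V:(H<19)&(S>190)&(V>120)
for n,b,f,h in [("plate",(260,65,375,172),lambda H,S,V:(V<80)|O(H,S,V),.012),
  ("yA",(285,85,355,154),lambda H,S,V:(H>19)&(H<35)&(S>60)&(V>120),.030),
  ("tray",(470,70,610,190),lambda H,S,V:((V>150)&(S<105))|O(H,S,V)|(H<9)&(S>110),.014)]:
    ct=comp(p,b,f); r=rect(c,ct,h); print(n,np.round(r[0],1),np.round(r[1],1),round(r[2],1),cv2.boundingRect(ct))
```

```text
plate [502.5 114.2] [89.7 89.8] 8.4 (278, 79, 83, 84)
yA [503.1 114.6] [54.3 49.6] 7.9 (296, 95, 48, 54)
tray [ 527.4 -132.4] [89.6 90.1] 1.2 (492, 84, 101, 91)
```

Request:
{"method": "carry_out", "body": {
  "commands": [
    [[0.085, 0.13, -0.251, 0, 0, 0, 0.033], [0.085, 0.13, -0.251, 0, 0, 0, 0.033], [0.085, 0.13, -0.251, 0, 0, 0, 0.033], [0.085, 0.13, -0.251, 0, 0, 0, 0.033], [0.085, 0.13, -0.251, 0, 0, 0, 0.033], [0.085, 0.13, -0.251, 0, 0, 0, 0.033], [0.085, 0.13, -0.251, 0, 0, 0, 0.033]]
  ]
}}

```text
t: 9.55
tool_pos: [0.5391, 0.3714, 0.2163]
eef_rot: [[0.995, 0.104, -0.003], [0.104, -0.995, -0.002], [-0.003, 0.002, -1.0]]
contact_force: [0.3, -0.7, -0.0]
opening: 0.994
gripper_force: 0.0
```

```bash
python3 - <<'E'
from m2 import *
p,d,c=snap("wrist"); save("w5",p); np.savez("w5.npz",p=p,d=d,**c)
for vm in (105,130,150):
  ct=comp(p,(240,40,400,240),lambda H,S,V:(H>60)&(H<95)&(S>40)&(V>vm)); r=rect(c,ct,.03); print(vm,np.round(r[0],1),np.round(r[1],1),round(r[2],1),cv2.boundingRect(ct))
C=env.get_calibration("scene");R=np.array(C["R"]);print("scene cam",-R.T@C["t"])
E
python3 go.py 583 370 8 6
```

```text
105 [582.8 372.9] [54.  48.5] 5.7 (300, 108, 47, 53)
130 [582.4 372.9] [52.9 48. ] 6.0 (300, 109, 47, 52)
150 [582.9 373.1] [51.8 46.8] 6.0 (300, 109, 46, 51)
scene cam [ 1.00481025e+00 -9.17041516e-04  7.38965174e-01]
t 9.6 pos [539.3 371.1 217. ] yaw 5.96 tilt z [-0.002  -0.0015 -1.    ] F [-0.1  0.3  0.1] open 0.997 gf 0.0
[583. 370.   8.   6.] shift m [0.0434 0.0056 0.209 ] wz -0.0008 dist 214.0 rows 4
```

View pics/w5.png

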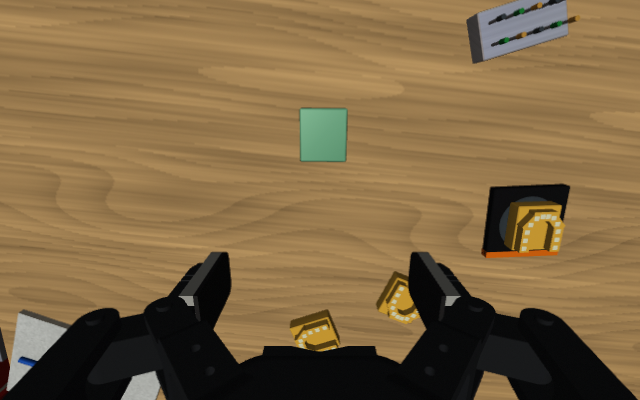

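The green jaw is at (323,135), square to the tool.

Request:
{"method": "carry_out", "body": {
  "commands": [
    [[0.085, 0.0445, 0.003, 0.06, 0, 0, 0], [0.085, 0.0445, 0.003, 0.12, 0, 0, 0], [0.085, 0.0445, 0.003, 0.16, 0, 0, 0], [0.085, 0.0445, 0.003, 0.19, 0, 0, 0], [0.085, 0.0445, 0.003, 0.21, 0, 0, 0], [0.085, 0.0445, 0.003, 0.21, 0, 0, 0], [0.085, 0.0445, 0.003, 0.21, 0, 0, 0], [0.06, 0.0445, 0.003, 0.21, 0, 0, 0]]
  ],
  "newtons": 30
}}

```text
t: 10.6
tool_pos: [0.5851, 0.3743, 0.0102]
eef_rot: [[0.995, 0.105, 0.003], [0.105, -0.995, 0.001], [0.003, -0.001, -1.0]]
contact_force: [0.4, 1.0, -0.5]
opening: 0.811
gripper_force: 0.0
```

Request:
{"method": "carry_out", "body": {
  "commands": [
    [[0.04, 0, 0, 0, 0, 0, 0], [0.04, 0, 0, 0, 0, 0, 0], [0.04, 0, 0, 0, 0, 0, 0], [0.04, 0, 0, 0, 0, 0, 0], [0.04, 0, 0, 0, 0, 0, 0], [0.04, 0, 0, 0, 0, 0, 0]]
  ]
}}

```text
t: 11.35
tool_pos: [0.5847, 0.3741, 0.0095]
eef_rot: [[0.995, 0.105, 0.002], [0.105, -0.995, 0.001], [0.002, -0.0, -1.0]]
contact_force: [-1.3, -1.4, 6.3]
opening: 0.578
gripper_force: 32.6
```

Request:
{"method": "carry_out", "body": {
  "commands": [
    [[0.04, 0, 0, -0.03, 0, 0, 0], [0.04, 0, 0, -0.07, 0, 0, 0], [0.04, 0, 0, -0.12, 0, 0, 0], [0.04, 0, 0, -0.17, 0, 0, 0], [0.04, 0, 0, -0.21, 0, 0, 0], [0.04, 0, 0, -0.23, 0, 0, 0], [0.04, 0, 0, -0.23, 0, 0, 0]]
  ]
}}

```text
t: 12.22
tool_pos: [0.5847, 0.3742, 0.2399]
eef_rot: [[0.994, 0.105, 0.003], [0.105, -0.995, 0.001], [0.003, -0.001, -1.0]]
contact_force: [-0.3, -0.3, -1.9]
opening: 0.578
gripper_force: 31.9
```

```bash
python3 go.py 500 300 350 8
```

```text
t 12.22 pos [584.7 374.2 239.9] yaw 6.01 tilt z [ 0.003   0.0014 -1.    ] F [-0.3 -0.3 -1.9] open 0.578 gf 31.9
[500. 300. 350.   8.] shift m [-0.092   0.065  -0.1101] wz -0.0347 dist 157.0 rows 3
```

Request:
{"method": "carry_out", "body": {
  "commands": [
    [[0.04, -0.01, 0.03, -0.04, 0, 0.1, 0], [0.04, -0.025, 0.06, -0.08, 0, 0.22, 0], [0.04, -0.04, 0.1, -0.13, 0, 0.36, 0], [0.04, -0.055, 0.14, -0.18, 0, 0.52, 0], [0.04, -0.07, 0.18, -0.23, 0, 0.68, 0], [0.04, -0.08, 0.205, -0.265, 0, 0.82, 0], [0.04, -0.088, 0.216, -0.28, 0, 0.9, 0], [0.04, -0.088, 0.216, -0.28, 0, 0.9, 0]]
  ]
}}

```text
t: 13.22
tool_pos: [0.518, 0.1491, 0.5173]
eef_rot: [[0.619, 0.103, 0.778], [0.064, -0.995, 0.081], [0.783, -0.0, -0.622]]
contact_force: [1.0, 0.6, -0.9]
opening: 0.578
gripper_force: 31.9
```

Run:
```python
from h import *
p,d,c=snap("scene"); s=env.observe(); print(s["tool_pos"],s["eef_rot"][:,2],s["q"])
X=np.array(c["R"])@s["tool_pos"]+c["t"]; uv=K(c)*X[:2]/X[2]+[c["cx"],c["cy"]]; print(uv,X[2]); u,v=uv.astype(int)
save("s2",cv2.resize(p[max(0,v-60):v+60,max(0,u-70):u+70],None,fx=5,fy=5,interpolation=cv2.INTER_CUBIC))
```

```text
[0.51870206 0.14963381 0.5166272 ] [ 0.77708797  0.08119361 -0.6241329 ] [  9.63238573 -10.28206467  94.59851     -4.09384224  44.43259269
  95.21982877]
[418.8093502 -28.1614988] 0.46119660384949357
```

View pics/s2.png

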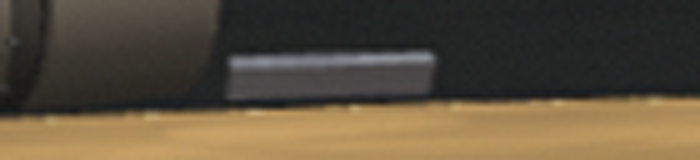

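The crop shows only background, because the held jaw is above the picture's edge. I will lower it into view and tilt it more.

Request:
{"method": "carry_out", "body": {
  "commands": [
    [[0.04, -0.02, 0.01, 0.015, 0, 0.06, 0], [0.04, -0.05, 0.025, 0.04, 0, 0.15, 0], [0.04, -0.085, 0.04, 0.065, 0, 0.24, 0], [0.04, -0.11, 0.05, 0.081, 0, 0.3, 0], [0.04, -0.11, 0.05, 0.081, 0, 0.3, 0]]
  ]
}}

```text
t: 13.9
tool_pos: [0.5141, 0.149, 0.4111]
eef_rot: [[0.48, 0.239, 0.844], [0.066, -0.969, 0.237], [0.875, -0.058, -0.481]]
contact_force: [-0.4, 0.7, -0.5]
opening: 0.579
gripper_force: 31.9
```

Run:
```python
from h import *
p,d,c=snap("scene"); s=env.observe(); print(s["tool_pos"],s["eef_rot"][:,2],s["q"])
X=np.array(c["R"])@s["tool_pos"]+c["t"]; uv=K(c)*X[:2]/X[2]+[c["cx"],c["cy"]]; print(uv,X[2]); u,v=uv.astype(int)
save("s3",cv2.resize(p[max(0,v-60):v+60,max(0,u-70):u+70],None,fx=5,fy=5,interpolation=cv2.INTER_CUBIC))
```

```text
[0.51355625 0.1498017  0.40935511] [ 0.84296825  0.23948231 -0.48171854] [ -0.38560428 -11.286359   118.8589957   50.06566172  18.6455971
  37.28261628]
[403.16060443  47.45000692] 0.552528609227459
```

View pics/s3.png

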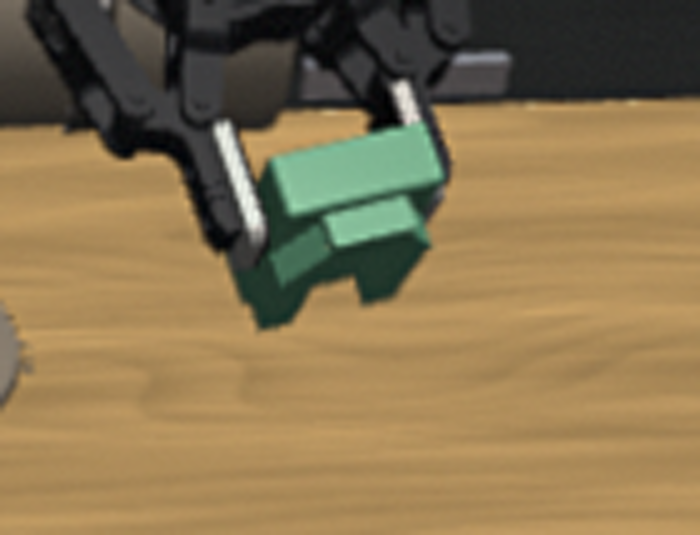

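The tilted jaw shows its closed arch front toward tool +x (top of the view) and its open end at the bottom. That matches the lower jaw, so no flip is needed.

```bash
cat > go6.py <<'E'
from h import *
import sys
from scipy.spatial.transform import Rotation as Ro
s=env.observe(); R=s["eef_rot"]; p=s["tool_pos"]
x,y,z,w=map(float,sys.argv[1:5]); b=np.radians(w)
D=np.array([[np.cos(b),np.sin(b),0],[np.sin(b),-np.cos(b),0],[0,0,-1]])
print(p,"shift",(R.T@(np.array([x,y,z])/1000-p)).round(4),"rv",Ro.from_matrix(R.T@D).as_rotvec().round(4))
E
python3 go6.py 480 115 300 7.9
```

```text
[0.51355625 0.1498017  0.40935511] shift [-0.1141  0.032   0.0161] rv [-0.1096 -1.0628  0.0654]
```

Request:
{"method": "carry_out", "body": {
  "commands": [
    [[0.04, -0.01, 0.003, 0.002, -0.01, -0.1, 0.006], [0.04, -0.03, 0.008, 0.004, -0.025, -0.25, 0.015], [0.04, -0.05, 0.014, 0.007, -0.043, -0.42, 0.026], [0.04, -0.07, 0.02, 0.01, -0.061, -0.59, 0.036], [0.04, -0.09, 0.025, 0.013, -0.08, -0.76, 0.047], [0.04, -0.105, 0.029, 0.015, -0.096, -0.93, 0.057], [0.04, -0.114, 0.032, 0.016, -0.11, -1.063, 0.065], [0.04, -0.114, 0.032, 0.016, -0.11, -1.063, 0.065]]
  ]
}}

```text
t: 14.95
tool_pos: [0.4821, 0.1127, 0.3019]
eef_rot: [[0.992, 0.13, 0.001], [0.13, -0.992, -0.006], [0.0, 0.006, -1.0]]
contact_force: [0.5, 0.6, -1.1]
opening: 0.582
gripper_force: 31.9
```

Request:
{"method": "carry_out", "body": {
  "commands": [
    [[0.04, 0, 0, 0, 0, 0, 0], [0.04, 0, 0, 0, 0, 0, 0]]
  ]
}}

```text
t: 15.2
tool_pos: [0.4803, 0.1131, 0.3051]
eef_rot: [[0.991, 0.131, 0.008], [0.131, -0.991, -0.003], [0.007, 0.004, -1.0]]
contact_force: [-0.8, 0.3, -1.6]
opening: 0.579
gripper_force: 31.9
```

```bash
python3 go.py 505 114.5 150 7.9; python3 go6.py 505 114.5 150 7.9
```

```text
t 15.2 pos [480.3 113.1 305.1] yaw 7.55 tilt z [ 0.0077 -0.0029 -1.    ] F [-0.8  0.3 -1.6] open 0.579 gf 31.9
[505.  114.5 150.    7.9] shift m [0.0247 0.0019 0.1551] wz -0.0061 dist 157.0 rows 3
[0.48026169 0.11309466 0.30512886] shift [0.0236 0.0013 0.1553] rv [ 0.0039 -0.0073 -0.0062]
```

Request:
{"method": "carry_out", "body": {
  "commands": [
    [[0.04, 0.024, 0.001, 0.04, 0.004, -0.007, -0.006], [0.04, 0.024, 0.001, 0.08, 0.004, -0.007, -0.006], [0.04, 0.024, 0.001, 0.12, 0.004, -0.007, -0.006], [0.04, 0.024, 0.001, 0.15, 0.004, -0.007, -0.006], [0.04, 0.024, 0.001, 0.175, 0.004, -0.007, -0.006], [0.04, 0.024, 0.001, 0.175, 0.004, -0.007, -0.006], [0.04, 0.024, 0.001, 0.175, 0.004, -0.007, -0.006]]
  ]
}}

```text
t: 16.08
tool_pos: [0.5062, 0.115, 0.1313]
eef_rot: [[0.99, 0.138, 0.001], [0.138, -0.99, 0.001], [0.001, -0.001, -1.0]]
contact_force: [0.1, 0.2, -1.1]
opening: 0.579
gripper_force: 31.8
```

```bash
python3 - <<'E'
from m2 import *
p,d,c=snap("wrist"); save("w6",p); np.savez("w6.npz",p=p,d=d,**c)
E
python3 go6.py 505 114.5 50 7.9;python3 go.py
```

```text
[0.50636325 0.1149989  0.1313826 ] shift [-0.0015  0.0004  0.0814] rv [-0.0007 -0.0015  0.0003]
t 16.12 pos [506.4 115.  131.4] yaw 7.92 tilt z [ 1.4e-03  9.0e-04 -1.0e+00] F [ 0.6 -0.5 -0.9] open 0.578 gf 31.8
```

View pics/w6.png

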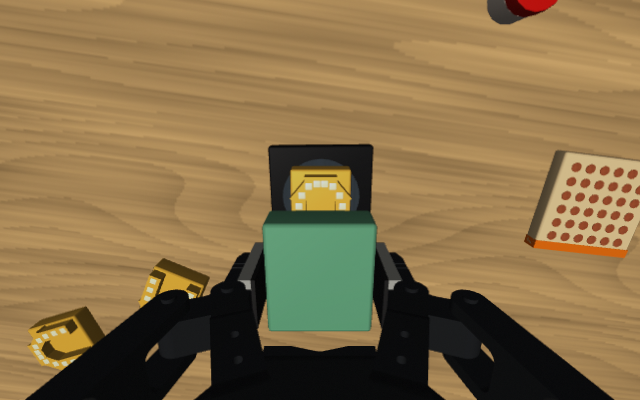

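The held green jaw covers (264–376, 222–331). The lower jaw is visible below it, with its front edge at row ~167 and columns 291–351.

Run:
```python
from m2 import *
z=np.load("w6.npz");p=z["p"];c={k:z[k] for k in z.files}
a=np.radians(7.9);ex=np.array([np.cos(a),np.sin(a)]);ey=np.array([-ex[1],ex[0]])
def rep(n,q): print(n,"x %.1f..%.1f y %.1f..%.1f"%((q@ex).min(),(q@ex).max(),(q@ey).min(),(q@ey).max()))
ct=comp(p,(250,200,390,345),lambda H,S,V:(H>60)&(H<95)&(S>40)&(V>105)); q=onz(c,ct,.1519)[:,:2]*1000
r=cv2.minAreaRect(q.astype(np.float32));print("green",r); print("g ctr in plate axes",np.array(r[0])@ex,np.array(r[0])@ey)
rep("green",q)
ct=comp(p,(275,155,365,206),lambda H,S,V:(H>15)&(H<35)&(S>130)&(V>60)); q=onz(c,ct,.030)[:,:2]*1000; rep("yellow",q)
ct=comp(p,(260,140,385,210),lambda H,S,V:V<75); q=onz(c,ct,.012)[:,:2]*1000; rep("plate",q)
h=cv2.cvtColor(p,cv2.COLOR_RGB2HSV); print([(r,h[r,297].tolist()) for r in range(160,182,2)])
print([(u,h[190,u].tolist()) for u in list(range(286,296,1))+list(range(346,356,1))])
t=env.observe()["tool_pos"][:2]*1000; print("tcp",t@ex,t@ey)
```

```text
green ((504.15545654296875, 115.64848327636719), (54.5493049621582, 48.614627838134766), 8.006159782409668)
g ctr in plate axes 515.2660039328453 45.257499237700245
green x 487.9..542.6 y 20.9..69.6
yellow x 511.3..544.4 y 18.9..69.6
plate x 501.6..559.9 y -0.5..89.1
[(160, [0, 8, 31]), (162, [30, 8, 31]), (164, [30, 8, 31]), (166, [19, 181, 72]), (168, [19, 193, 86]), (170, [21, 188, 180]), (172, [24, 170, 209]), (174, [24, 168, 209]), (176, [24, 170, 209]), (178, [24, 170, 209]), (180, [24, 171, 209])]
[(286, [100, 54, 57]), (287, [101, 48, 58]), (288, [103, 51, 60]), (289, [104, 54, 61]), (290, [19, 129, 111]), (291, [21, 189, 189]), (292, [23, 179, 202]), (293, [23, 172, 210]), (294, [23, 176, 193]), (295, [22, 183, 135]), (346, [21, 186, 167]), (347, [22, 182, 209]), (348, [22, 183, 203]), (349, [21, 188, 180]), (350, [20, 180, 132]), (351, [100, 47, 49]), (352, [103, 51, 60]), (353, [103, 52, 59]), (354, [102, 46, 56]), (355, [102, 45, 57])]
tcp 517.3635666388303 44.31063429612103
```

Request:
{"method": "carry_out", "body": {
  "commands": [
    [[0.04, -0.002, 0.001, 0.02, 0, 0, 0], [0.04, -0.002, 0.001, 0.04, 0, 0, 0], [0.04, -0.002, 0.001, 0.06, 0, 0, 0], [0.04, -0.002, 0.001, 0.07, 0, 0, 0], [0.04, -0.002, 0.001, 0.075, 0, 0, 0], [0.04, -0.002, 0.001, 0.078, 0, 0, 0], [0.04, -0.002, 0.001, 0.078, 0, 0, 0]]
  ]
}}

```text
t: 17.0
tool_pos: [0.5038, 0.1138, 0.052]
eef_rot: [[0.99, 0.138, -0.001], [0.138, -0.99, 0.001], [-0.001, -0.001, -1.0]]
contact_force: [0.3, -0.0, -0.7]
opening: 0.581
gripper_force: 31.9
```

```bash
python3 - <<'E'
from h import *
a=np.radians(7.9);ex=np.array([np.cos(a),np.sin(a)]);ey=np.array([-ex[1],ex[0]])
t=env.observe()["tool_pos"]*1000; print("move x %.1f y(tool) %.1f z %.1f"%(515.4-t[:2]@ex,-(43.6-t[:2]@ey),t[2]-49.5))
E
python3 go.py
```

```text
move x 0.7 y(tool) -0.1 z 2.5
t 17.0 pos [503.8 113.8  52. ] yaw 7.92 tilt z [-1.2e-03  8.0e-04 -1.0e+00] F [ 0.3 -0.  -0.7] open 0.581 gf 31.9
```

Request:
{"method": "carry_out", "body": {
  "commands": [
    [[0.04, 0.0007, 0, 0.001, 0, 0, 0], [0.04, 0.0007, 0, 0.002, 0, 0, 0], [0.04, 0.0007, 0, 0.0025, 0, 0, 0], [0.04, 0.0007, 0, 0.0025, 0, 0, 0]]
  ]
}}

```text
t: 17.5
tool_pos: [0.5043, 0.1139, 0.0495]
eef_rot: [[0.99, 0.138, -0.002], [0.138, -0.99, 0.001], [-0.001, -0.001, -1.0]]
contact_force: [-0.8, -0.4, 3.3]
opening: 0.579
gripper_force: 32.2
```

Request:
{"method": "carry_out", "body": {
  "commands": [
    [[0.055, 0, 0, 0, 0, 0, 0], [0.07, 0, 0, 0, 0, 0, 0], [0.085, 0, 0, 0, 0, 0, 0], [0.085, 0, 0, 0, 0, 0, 0], [0.085, 0, 0, 0, 0, 0, 0]]
  ]
}}

```text
t: 18.12
tool_pos: [0.5042, 0.1139, 0.0492]
eef_rot: [[0.99, 0.138, -0.002], [0.138, -0.99, 0.001], [-0.002, -0.001, -1.0]]
contact_force: [0.1, -0.8, -0.1]
opening: 0.994
gripper_force: 0.0
```

Request:
{"method": "carry_out", "body": {
  "commands": [
    [[0.085, 0, 0, -0.03, 0, 0, 0], [0.085, 0, 0, -0.08, 0, 0, 0], [0.085, -0.04, 0, -0.12, 0, 0, 0], [0.085, -0.06, 0, -0.16, 0, 0, 0], [0.085, -0.06, 0, -0.17, 0, 0, 0], [0.085, -0.06, 0, -0.17, 0, 0, 0]]
  ]
}}

```text
t: 18.88
tool_pos: [0.4458, 0.1055, 0.2194]
eef_rot: [[0.99, 0.138, -0.0], [0.138, -0.99, 0.001], [-0.0, -0.001, -1.0]]
contact_force: [0.2, -0.1, -0.1]
opening: 0.997
gripper_force: 0.0
```

```bash
python3 - <<'E'
from m2 import *
p,d,c=snap("wrist"); save("w7",cv2.resize(p[40:210,220:420],None,fx=3.5,fy=3.5)); np.savez("w7.npz",p=p,d=d,**c)
ct=comp(p,(265,40,375,190),lambda H,S,V:(H>60)&(H<95)&(S>40)&(V>105)); q=onz(c,ct,.070)[:,:2]*1000
r=cv2.minAreaRect(q.astype(np.float32));print(r)
a=np.radians(7.9);ex=np.array([np.cos(a),np.sin(a)]);ey=np.array([-ex[1],ex[0]]);print(np.array(r[0])@ex,np.array(r[0])@ey)
E
python3 go.py 540 -357 220 4.8
```

```text
((501.56402587890625, 114.76518249511719), (54.25331497192383, 48.3807487487793), 7.96234655380249)
512.5777624618723 44.738759466195134
t 18.93 pos [445.3 105.5 218.4] yaw 7.92 tilt z [-2.6e-03  7.0e-04 -1.0e+00] F [-0.4  0.3  0.1] open 0.994 gf 0.0
[ 540.  -357.   220.     4.8] shift m [ 0.0301  0.4711 -0.0016] wz 0.0544 dist 472.0 rows 8
```

View pics/w7.png

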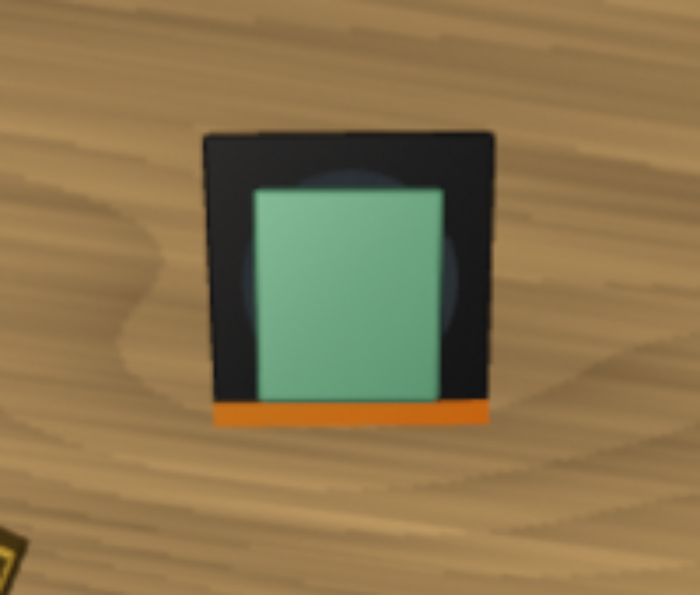

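The green jaw sits square on the stack at crop position (350,295), with no yellow showing. Next is the block.

Request:
{"method": "carry_out", "body": {
  "commands": [
    [[0.085, 0.03, 0.471, 0, 0, 0, 0.054], [0.085, 0.03, 0.471, 0, 0, 0, 0.054], [0.085, 0.03, 0.471, 0, 0, 0, 0.054], [0.085, 0.03, 0.471, 0, 0, 0, 0.054], [0.085, 0.03, 0.471, 0, 0, 0, 0.054], [0.085, 0.03, 0.471, 0, 0, 0, 0.054], [0.085, 0.03, 0.471, 0, 0, 0, 0.054], [0.085, 0.03, 0.471, 0, 0, 0, 0.054]]
  ]
}}

```text
t: 19.92
tool_pos: [0.5394, -0.36, 0.2152]
eef_rot: [[0.997, 0.082, -0.005], [0.082, -0.997, 0.003], [-0.005, -0.004, -1.0]]
contact_force: [-0.0, 0.4, -0.9]
opening: 0.995
gripper_force: 0.0
```

Request:
{"method": "carry_out", "body": {
  "commands": [
    [[0.085, 0, 0, 0, 0, 0, 0], [0.085, 0, 0, 0, 0, 0, 0]]
  ]
}}

```text
t: 20.18
tool_pos: [0.5395, -0.3561, 0.2167]
eef_rot: [[0.996, 0.084, -0.004], [0.084, -0.996, 0.003], [-0.004, -0.004, -1.0]]
contact_force: [-0.1, 0.3, 0.1]
opening: 0.995
gripper_force: 0.0
```

```bash
python3 - <<'E'
from m2 import *
p,d,c=snap("wrist"); np.savez("w8.npz",p=p,d=d,**c)
for vm in (110,150,180):
  ct=comp(p,(230,40,410,230),lambda H,S,V:(S<60)&(V>vm)); r=rect(c,ct,.022); print(vm,np.round(r[0],1),np.round(r[1],1),round(r[2],1),cv2.boundingRect(ct))
h=cv2.cvtColor(p,cv2.COLOR_RGB2HSV); b=cv2.boundingRect(ct); u=b[0]+b[2]//2
print([(v,h[v,u].tolist()) for v in range(b[1]-8,b[1]+b[3]+8,3)])
P=pts(c,[[u,b[1]+b[3]//2]],[d[b[1]+b[3]//2,u]]);print(P)
E
python3 go.py 583 -357 5 4.8
```

```text
110 [ 581.1 -356.7] [63.9 39.8] 4.9 (306, 105, 38, 61)
150 [ 581.2 -357.1] [64.3 39. ] 4.2 (307, 105, 37, 61)
180 [ 577.6 -356.9] [54.7 38.1] 4.9 (307, 113, 36, 52)
[(105, [26, 10, 179]), (108, [104, 14, 201]), (111, [30, 17, 103]), (114, [104, 14, 201]), (117, [104, 14, 201]), (120, [103, 11, 200]), (123, [103, 11, 200]), (126, [99, 13, 200]), (129, [100, 11, 200]), (132, [98, 10, 199]), (135, [100, 11, 200]), (138, [101, 10, 199]), (141, [100, 12, 199]), (144, [100, 12, 199]), (147, [98, 10, 198]), (150, [100, 11, 200]), (153, [101, 10, 199]), (156, [100, 12, 199]), (159, [100, 12, 199]), (162, [101, 10, 199]), (165, [18, 59, 148]), (168, [18, 126, 152]), (171, [18, 125, 147])]
[[ 0.57780298 -0.35740982  0.02210052]]
t 20.23 pos [ 539.7 -355.7  217.4] yaw 4.87 tilt z [-0.0035  0.0026 -1.    ] F [0.  0.5 0.2] open 0.996 gf 0.0
[ 583.  -357.     5.     4.8] shift m [0.0431 0.005  0.2124] wz 0.0013 dist 217.0 rows 4
```

Request:
{"method": "carry_out", "body": {
  "commands": [
    [[0.085, 0.0434, 0.005, 0.06, 0, 0, 0], [0.085, 0.0434, 0.005, 0.12, 0, 0, 0], [0.085, 0.0434, 0.005, 0.16, 0, 0, 0], [0.085, 0.0434, 0.005, 0.19, 0, 0, 0], [0.085, 0.0434, 0.005, 0.212, 0, 0, 0], [0.085, 0.0434, 0.005, 0.212, 0, 0, 0], [0.085, 0.0434, 0.005, 0.212, 0, 0, 0], [0.06, 0.0434, 0.005, 0.212, 0, 0, 0]]
  ],
  "newtons": 40
}}

```text
t: 21.22
tool_pos: [0.5838, -0.3583, 0.0084]
eef_rot: [[0.996, 0.085, 0.0], [0.085, -0.996, -0.001], [0.0, 0.001, -1.0]]
contact_force: [0.0, -0.1, 0.8]
opening: 0.813
gripper_force: 0.0
```

Request:
{"method": "carry_out", "body": {
  "commands": [
    [[0.03, 0, 0, 0, 0, 0, 0], [0.03, 0, 0, 0, 0, 0, 0], [0.03, 0, 0, 0, 0, 0, 0], [0.03, 0, 0, 0, 0, 0, 0], [0.03, 0, 0, 0, 0, 0, 0], [0.03, 0, 0, 0, 0, 0, 0]]
  ]
}}

```text
t: 21.98
tool_pos: [0.5834, -0.3583, 0.0077]
eef_rot: [[0.996, 0.084, -0.001], [0.084, -0.996, 0.0], [-0.001, -0.0, -1.0]]
contact_force: [-0.5, 0.4, 6.3]
opening: 0.461
gripper_force: 42.7
```

```bash
python3 go.py 583.3 -357 107 4.8 529.5 -133 107 1.2
```

```text
t 21.98 pos [ 583.4 -358.3    7.7] yaw 4.82 tilt z [-8.e-04  0.e+00 -1.e+00] F [-0.5  0.4  6.3] open 0.461 gf 42.7
[ 583.3 -357.   107.     4.8] shift m [ 0.     -0.0013 -0.0993] wz 0.0004 dist 99.0 rows 2
[ 529.5 -133.   107.     1.2] shift m [-0.0349 -0.2277  0.    ] wz 0.0628 dist 230.0 rows 4
```

Request:
{"method": "carry_out", "body": {
  "commands": [
    [[0.03, 0, 0, -0.03, 0, 0, 0], [0.03, 0, 0, -0.07, 0, 0, 0], [0.03, 0, 0, -0.1, 0, 0, 0], [0.03, 0, 0, -0.1, 0, 0, 0]]
  ]
}}

```text
t: 22.48
tool_pos: [0.5842, -0.3589, 0.1088]
eef_rot: [[0.996, 0.084, 0.002], [0.084, -0.996, -0.002], [0.002, 0.002, -1.0]]
contact_force: [-0.1, -0.4, -3.8]
opening: 0.453
gripper_force: 41.8
```

Request:
{"method": "carry_out", "body": {
  "commands": [
    [[0.03, -0.006, -0.04, 0, 0, 0, 0.015], [0.03, -0.013, -0.09, 0, 0, 0, 0.03], [0.03, -0.021, -0.14, 0, 0, 0, 0.045], [0.03, -0.029, -0.19, 0, 0, 0, 0.06], [0.03, -0.033, -0.215, 0, 0, 0, 0.063], [0.03, -0.035, -0.227, 0, 0, 0, 0.063], [0.03, -0.035, -0.227, 0, 0, 0, 0.063], [0.03, -0.035, -0.227, 0, 0, 0, 0.063]]
  ]
}}

```text
t: 23.48
tool_pos: [0.5294, -0.1359, 0.1065]
eef_rot: [[1.0, 0.02, -0.002], [0.02, -1.0, 0.0], [-0.002, -0.001, -1.0]]
contact_force: [0.1, -0.0, -1.5]
opening: 0.454
gripper_force: 41.8
```

```bash
python3 - <<'E'
from m2 import *
p,d,c=snap("wrist"); np.savez("w9.npz",p=p,d=d,**c); save("w9",p)
t=env.observe()["tool_pos"]*1000
ct=comp(p,(240,190,400,345),lambda H,S,V:(S<60)&(V>150)); r=rect(c,ct,(t[2]-7.7+22)/1000); print("block",np.round(r[0],1),np.round(r[1],1),round(r[2],1),cv2.boundingRect(ct))
ct=comp(p,(220,110,420,205),lambda H,S,V:((V>150)&(S<105))|(H<9)&(S>110)); q=onz(c,ct,.014)[:,:2]*1000
a=np.radians(1.2);ex=np.array([np.cos(a),np.sin(a)]);ey=np.array([-ex[1],ex[0]]); print("tray far x",(q@ex).max(),"y",(q@ey).min(),(q@ey).max(), cv2.boundingRect(ct),"block",np.array(r[0])@ex,np.array(r[0])@ey)
E
python3 go.py 529.6 -133.3 22 1.2
```

```text
block [ 523.9 -135.3] [55.8 39.4] 1.2 (276, 225, 88, 104)
tray far x 568.9468361257724 y -188.15439327562024 -99.26554999267168 (259, 148, 115, 57) block 520.9871149643311 -146.2464245578177
t 23.52 pos [ 529.5 -136.   106.7] yaw 1.16 tilt z [-1.8e-03  5.0e-04 -1.0e+00] F [-0.3 -0.5 -2.4] open 0.454 gf 41.8
[ 529.6 -133.3   22.     1.2] shift m [ 0.0002 -0.0027  0.0847] wz -0.0008 dist 85.0 rows 2
```

Request:
{"method": "carry_out", "body": {
  "commands": [
    [[0.03, -0.0005, -0.003, 0.02, 0, 0, 0], [0.03, -0.0005, -0.003, 0.045, 0, 0, 0], [0.03, -0.0005, -0.003, 0.065, 0, 0, 0], [0.03, -0.0005, -0.003, 0.075, 0, 0, 0], [0.03, -0.0005, -0.003, 0.082, 0, 0, 0], [0.03, -0.0005, -0.003, 0.082, 0, 0, 0]]
  ]
}}

```text
t: 24.28
tool_pos: [0.5286, -0.1321, 0.0249]
eef_rot: [[1.0, 0.021, -0.002], [0.021, -1.0, 0.001], [-0.002, -0.001, -1.0]]
contact_force: [-0.1, -0.7, -2.7]
opening: 0.459
gripper_force: 41.8
```

```bash
python3 go.py 529.1 -133.2 21.7 1.2
```

```text
t 24.27 pos [ 528.6 -132.1   24.9] yaw 1.2 tilt z [-1.9e-03  8.0e-04 -1.0e+00] F [-0.1 -0.7 -2.7] open 0.459 gf 41.8
[ 529.1 -133.2   21.7    1.2] shift m [0.0005 0.0011 0.0032] wz 0.0 dist 3.0 rows 1
```

Request:
{"method": "carry_out", "body": {
  "commands": [
    [[0.03, 0.0005, 0.001, 0.0015, 0, 0, 0], [0.03, 0.0005, 0.001, 0.003, 0, 0, 0], [0.03, 0.0005, 0.001, 0.003, 0, 0, 0], [0.05, 0.0005, 0.001, 0.003, 0, 0, 0], [0.07, 0.0005, 0.001, 0.003, 0, 0, 0], [0.085, 0.0005, 0.001, 0.003, 0, 0, 0], [0.085, 0.0005, 0.001, 0.003, 0, 0, 0], [0.085, 0.0005, 0.001, 0.003, 0, 0, 0]]
  ]
}}

```text
t: 25.28
tool_pos: [0.5291, -0.1328, 0.022]
eef_rot: [[1.0, 0.021, -0.002], [0.021, -1.0, 0.001], [-0.002, -0.001, -1.0]]
contact_force: [0.2, -0.7, 0.2]
opening: 0.996
gripper_force: 0.0
```

Request:
{"method": "carry_out", "body": {
  "commands": [
    [[0.085, 0, 0, -0.03, 0, 0, 0], [0.085, 0, 0, -0.08, 0, 0, 0], [0.085, -0.03, 0, -0.13, 0, 0, 0], [0.085, -0.06, 0, -0.18, 0, 0, 0], [0.085, -0.06, 0, -0.2, 0, 0, 0], [0.085, -0.06, 0, -0.2, 0, 0, 0], [0.085, -0.06, 0, -0.2, 0, 0, 0]]
  ]
}}

```text
t: 26.15
tool_pos: [0.469, -0.134, 0.2209]
eef_rot: [[1.0, 0.021, -0.003], [0.021, -1.0, 0.002], [-0.003, -0.002, -1.0]]
contact_force: [1.0, -0.4, -1.2]
opening: 0.997
gripper_force: 0.0
```

```bash
python3 - <<'E'
from m2 import *
p,d,c=snap("wrist"); np.savez("w10.npz",p=p,d=d,**c); save("w10",p)
h=cv2.cvtColor(p,cv2.COLOR_RGB2HSV)
ct=comp(p,(230,40,410,190),lambda H,S,V:(S<45)&(V>140)); r=rect(c,ct,.036); print("block",np.round(r[0],1),np.round(r[1],1),round(r[2],1),cv2.boundingRect(ct))
O=lambda H,S,V:(H<19)&(S>190)&(V>120)
ct=comp(p,(230,40,410,190),lambda H,S,V:((V>120)&(S<105))|O(H,S,V)|(H<9)&(S>110)); r=rect(c,ct,.014); print("tray",np.round(r[0],1),np.round(r[1],1),round(r[2],1),cv2.boundingRect(ct))
E
python3 go.py 677 -55 217 91.2
```

```text
block [ 532.1 -121.7] [73.7 59.6] 1.3 (280, 77, 60, 75)
tray [ 527.5 -132.3] [88.8 89.6] 1.3 (279, 76, 84, 84)
t 26.2 pos [ 468.9 -133.9  220.6] yaw 1.23 tilt z [-0.0043  0.0019 -1.    ] F [ 0.3 -0.1  0. ] open 0.993 gf 0.0
[677.  -55.  217.   91.2] shift m [ 0.2097 -0.0745  0.0036] wz -1.5703 dist 223.0 rows 9
```

Run:
```python
from m2 import *
z=np.load("w10.npz");p=z["p"];c={k:z[k] for k in z.files}
ct=comp(p,(230,40,410,190),lambda H,S,V:(S<26)&(V>90)); r=rect(c,ct,.036); print("block",np.round(r[0],1),np.round(r[1],1),round(r[2],1),cv2.boundingRect(ct))
```

```text
block [ 527.2 -131.9] [63.3 39. ] 1.3 (301, 88, 39, 64)
```

Request:
{"method": "carry_out", "body": {
  "commands": [
    [[0.085, 0.025, -0.01, 0, 0, 0, -0.17], [0.085, 0.05, -0.02, 0, 0, 0, -0.35], [0.085, 0.075, -0.03, 0, 0, 0, -0.53], [0.085, 0.1, -0.04, 0, 0, 0, -0.7], [0.085, 0.125, -0.05, 0, 0, 0, -0.88], [0.085, 0.15, -0.06, 0, 0, 0, -1.05], [0.085, 0.175, -0.065, 0, 0, 0, -1.22], [0.085, 0.2, -0.07, 0, 0, 0, -1.4]]
  ]
}}

```text
t: 27.2
tool_pos: [0.6684, -0.0595, 0.2194]
eef_rot: [[0.143, 0.99, -0.005], [0.99, -0.143, 0.001], [0.001, -0.005, -1.0]]
contact_force: [0.1, 0.5, -0.7]
opening: 0.992
gripper_force: 0.0
```

```bash
python3 go.py 677 -55 217 91.2
```

```text
t 27.2 pos [668.4 -59.5 219.4] yaw 81.79 tilt z [-0.0051  0.0014 -1.    ] F [ 0.1  0.5 -0.7] open 0.992 gf 0.0
[677.  -55.  217.   91.2] shift m [0.0057 0.0079 0.0024] wz -0.1643 dist 10.0 rows 1
```

Block centred on the tray within 1 mm. Next is the red pot.

Request:
{"method": "carry_out", "body": {
  "commands": [
    [[0.085, 0.006, 0.008, 0.002, 0, 0, -0.164], [0.085, 0.006, 0.008, 0.002, 0, 0, -0.164], [0.085, 0.006, 0.008, 0.002, 0, 0, -0.164]]
  ]
}}

```text
t: 27.58
tool_pos: [0.6761, -0.0554, 0.2186]
eef_rot: [[-0.011, 1.0, -0.004], [1.0, 0.011, 0.001], [0.001, -0.004, -1.0]]
contact_force: [0.4, -0.2, -0.1]
opening: 0.994
gripper_force: 0.0
```

```bash
cat > pot.py <<'E'
from m2 import *
import sys
p,d,c=snap("wrist"); col=sys.argv[1]; w=float(sys.argv[2])
f=(lambda H,S,V:((H<7)|(H>173))&(S>150)&(V>70)) if col=="red" else (lambda H,S,V:(H>100)&(H<130)&(S>150)&(V>70))
ct=comp(p,(160,20,480,245),f); q=onz(c,ct,.038)*1000; ctr,rad=cv2.minEnclosingCircle(q[:,:2].astype(np.float32)); r=rect(c,ct,.038)
b=cv2.boundingRect(ct); u,v=b[0]+b[2]//2,b[1]+b[3]//2
print("circle",np.round(ctr,1),round(rad,1),"rect",np.round(r[0],1),np.round(r[1],1),b,"depth pt",pts(c,[[u,v]],[d[v,u]]).round(4), cv2.cvtColor(p[v:v+1,u:u+1],cv2.COLOR_RGB2HSV))
E
python3 pot.py red 0; python3 go.py 677 -11 12 91.2
```

```text
circle [677.8  -8.9] 17.1 rect [677.4  -9. ] [33.3 33.6] (306, 118, 33, 34) depth pt [[ 0.6773 -0.0092  0.038 ]] [[[  1 220 192]]]
t 27.62 pos [676.2 -55.4 219.2] yaw 90.67 tilt z [-3.e-03  9.e-04 -1.e+00] F [-0.2 -0.5  0.6] open 0.994 gf 0.0
[677.  -11.   12.   91.2] shift m [0.0444 0.0013 0.2072] wz -0.0092 dist 212.0 rows 4
```

Request:
{"method": "carry_out", "body": {
  "commands": [
    [[0.085, 0.0475, 0.002, 0.05, 0, 0, -0.009], [0.085, 0.0475, 0.002, 0.1, 0, 0, -0.009], [0.085, 0.0475, 0.002, 0.15, 0, 0, -0.009], [0.085, 0.0475, 0.002, 0.185, 0, 0, -0.009], [0.085, 0.0475, 0.002, 0.21, 0, 0, -0.009], [0.085, 0.0475, 0.002, 0.21, 0, 0, -0.009], [0.085, 0.0475, 0.002, 0.21, 0, 0, -0.009], [0.06, 0.0475, 0.002, 0.21, 0, 0, -0.009]]
  ],
  "newtons": 25
}}

```text
t: 28.62
tool_pos: [0.6786, -0.0078, 0.0117]
eef_rot: [[-0.023, 1.0, 0.001], [1.0, 0.023, 0.0], [0.0, 0.001, -1.0]]
contact_force: [0.0, 0.2, 0.5]
opening: 0.81
gripper_force: 0.0
```

Request:
{"method": "carry_out", "body": {
  "commands": [
    [[0.025, 0, 0, 0, 0, 0, 0], [0.025, 0, 0, 0, 0, 0, 0], [0.025, 0, 0, 0, 0, 0, 0], [0.025, 0, 0, 0, 0, 0, 0], [0.025, 0, 0, 0, 0, 0, 0], [0.025, 0, 0, 0, 0, 0, 0], [0.025, 0, 0, 0, 0, 0, 0]]
  ]
}}

```text
t: 29.5
tool_pos: [0.6779, -0.0076, 0.0106]
eef_rot: [[-0.023, 1.0, -0.001], [1.0, 0.023, 0.001], [0.001, -0.001, -1.0]]
contact_force: [-0.4, 0.2, 5.6]
opening: 0.402
gripper_force: 24.8
```

```bash
python3 go.py 678 -7.5 91 91.2 525.7 -48.2 91 91.2 525.7 -48.2 11 91.2
```

```text
t 29.5 pos [677.9  -7.6  10.6] yaw 91.34 tilt z [-9.e-04  7.e-04 -1.e+00] F [-0.4  0.2  5.6] open 0.402 gf 24.8
[678.   -7.5  91.   91.2] shift m [ 0.0001  0.0001 -0.0804] wz 0.0025 dist 80.0 rows 2
[525.7 -48.2  91.   91.2] shift m [-0.0375 -0.1531  0.    ] wz -0.0 dist 158.0 rows 3
[525.7 -48.2  11.   91.2] shift m [0.   0.   0.08] wz -0.0 dist 80.0 rows 2
```

Request:
{"method": "carry_out", "body": {
  "commands": [
    [[0.025, 0, 0, -0.03, 0, 0, 0], [0.025, 0, 0, -0.06, 0, 0, 0], [0.025, 0, 0, -0.08, 0, 0, 0], [0.025, 0, 0, -0.08, 0, 0, 0]]
  ]
}}

```text
t: 30.0
tool_pos: [0.6787, -0.0077, 0.0912]
eef_rot: [[-0.023, 1.0, 0.001], [1.0, 0.023, 0.0], [0.0, 0.001, -1.0]]
contact_force: [0.5, -0.4, -1.6]
opening: 0.397
gripper_force: 25.1
```

Request:
{"method": "carry_out", "body": {
  "commands": [
    [[0.025, -0.01, -0.035, 0, 0, 0, 0], [0.025, -0.02, -0.075, 0, 0, 0, 0], [0.025, -0.03, -0.115, 0, 0, 0, 0], [0.025, -0.037, -0.14, 0, 0, 0, 0], [0.025, -0.0395, -0.151, 0, 0, 0, 0], [0.025, -0.0395, -0.151, 0, 0, 0, 0], [0.025, -0.0395, -0.151, 0, 0, 0, 0]]
  ]
}}

```text
t: 30.88
tool_pos: [0.5287, -0.0506, 0.0899]
eef_rot: [[-0.024, 1.0, -0.001], [1.0, 0.024, 0.001], [0.001, -0.001, -1.0]]
contact_force: [0.5, 0.5, -0.9]
opening: 0.397
gripper_force: 25.2
```

Request:
{"method": "carry_out", "body": {
  "commands": [
    [[0.025, 0, 0, 0.02, 0, 0, 0], [0.025, 0, 0, 0.04, 0, 0, 0], [0.025, 0, 0, 0.06, 0, 0, 0], [0.025, 0, 0, 0.07, 0, 0, 0], [0.025, 0, 0, 0.076, 0, 0, 0], [0.025, 0, 0, 0.076, 0, 0, 0]]
  ]
}}

```text
t: 31.62
tool_pos: [0.5278, -0.0505, 0.014]
eef_rot: [[-0.024, 1.0, -0.002], [1.0, 0.024, 0.001], [0.001, -0.002, -1.0]]
contact_force: [-0.4, 0.7, -0.2]
opening: 0.395
gripper_force: 25.2
```

```bash
python3 go.py 527.6 -50.5 10.6 91.2
```

```text
t 31.62 pos [527.8 -50.5  14. ] yaw 91.36 tilt z [-1.8e-03  8.0e-04 -1.0e+00] F [-0.4  0.7 -0.2] open 0.395 gf 25.2
[527.6 -50.5  10.6  91.2] shift m [ 0.     -0.0002  0.0034] wz 0.0028 dist 3.0 rows 1
```

Request:
{"method": "carry_out", "body": {
  "commands": [
    [[0.025, 0, 0, 0.0017, 0, 0, 0], [0.025, 0, 0, 0.0035, 0, 0, 0], [0.025, 0, 0, 0.0035, 0, 0, 0], [0.045, 0, 0, 0.0035, 0, 0, 0], [0.065, 0, 0, 0.0035, 0, 0, 0], [0.085, 0, 0, 0.0035, 0, 0, 0], [0.085, 0, 0, 0.0035, 0, 0, 0], [0.085, 0, 0, 0.0035, 0, 0, 0]]
  ]
}}

```text
t: 32.62
tool_pos: [0.5276, -0.0506, 0.0106]
eef_rot: [[-0.023, 1.0, -0.002], [1.0, 0.023, 0.001], [0.001, -0.002, -1.0]]
contact_force: [-0.0, -0.6, -0.2]
opening: 0.997
gripper_force: 0.0
```

Request:
{"method": "carry_out", "body": {
  "commands": [
    [[0.085, 0, 0, -0.03, 0, 0, 0], [0.085, 0, 0, -0.08, 0, 0, 0], [0.085, 0, 0, -0.13, 0, 0, 0], [0.085, 0, 0, -0.18, 0, 0, 0], [0.085, 0, 0, -0.21, 0, 0, 0], [0.085, 0, 0, -0.21, 0, 0, 0]]
  ]
}}

```text
t: 33.38
tool_pos: [0.5291, -0.051, 0.2231]
eef_rot: [[-0.024, 1.0, 0.004], [1.0, 0.024, -0.001], [-0.001, 0.004, -1.0]]
contact_force: [0.3, -0.2, -0.7]
opening: 0.999
gripper_force: 0.0
```

```bash
python3 go.py 384 -357 217 7.9
```

```text
t 33.38 pos [529.1 -51.  223.1] yaw 91.35 tilt z [ 3.5e-03 -5.0e-04 -1.0e+00] F [ 0.3 -0.2 -0.7] open 0.999 gf 0.0
[ 384.  -357.   217.     7.9] shift m [-0.3025 -0.1523  0.0061] wz 1.4564 dist 339.0 rows 8
```

Request:
{"method": "carry_out", "body": {
  "commands": [
    [[0.085, -0.038, -0.019, 0, 0, 0, 0.18], [0.085, -0.076, -0.038, 0, 0, 0, 0.36], [0.085, -0.114, -0.057, 0, 0, 0, 0.54], [0.085, -0.152, -0.076, 0, 0, 0, 0.72], [0.085, -0.19, -0.095, 0, 0, 0, 0.9], [0.085, -0.228, -0.114, 0, 0, 0, 1.08], [0.085, -0.266, -0.133, 0, 0, 0, 1.26], [0.085, -0.3025, -0.152, 0.006, 0, 0, 1.44]]
  ]
}}

```text
t: 34.38
tool_pos: [0.3821, -0.3576, 0.2133]
eef_rot: [[0.989, 0.148, -0.003], [0.148, -0.989, 0.002], [-0.002, -0.002, -1.0]]
contact_force: [0.2, -1.5, -0.1]
opening: 0.995
gripper_force: 0.0
```

Request:
{"method": "carry_out", "body": {
  "commands": [
    [[0.085, 0, 0, 0, 0, 0, 0.016], [0.085, 0, 0, 0, 0, 0, 0.016], [0.085, 0, 0, 0, 0, 0, 0.016]]
  ]
}}

```text
t: 34.75
tool_pos: [0.3835, -0.3557, 0.2143]
eef_rot: [[0.99, 0.14, -0.002], [0.14, -0.99, 0.001], [-0.002, -0.002, -1.0]]
contact_force: [-0.3, -0.3, 0.2]
opening: 0.997
gripper_force: 0.0
```

```bash
python3 pot.py blue 0; python3 go.py 431 -352 8.5 7.9
```

```text
circle [ 428.5 -350.8] 16.8 rect [ 428.5 -350.9] [32.1 32.8] (306, 118, 33, 33) depth pt [[ 0.4287 -0.3508  0.0374]] [[[109 206 166]]]
t 34.8 pos [ 383.6 -355.8  214.5] yaw 8.05 tilt z [-0.0019  0.0011 -1.    ] F [-0.3 -0.5  0. ] open 0.996 gf 0.0
[ 431.  -352.     8.5    7.9] shift m [0.0475 0.0029 0.206 ] wz 0.0027 dist 211.0 rows 4
```

Request:
{"method": "carry_out", "body": {
  "commands": [
    [[0.085, 0.047, 0.0025, 0.05, 0, 0, 0], [0.085, 0.047, 0.0025, 0.1, 0, 0, 0], [0.085, 0.047, 0.0025, 0.15, 0, 0, 0], [0.085, 0.047, 0.0025, 0.185, 0, 0, 0], [0.085, 0.047, 0.0025, 0.206, 0, 0, 0], [0.085, 0.047, 0.0025, 0.206, 0, 0, 0], [0.085, 0.047, 0.0025, 0.206, 0, 0, 0], [0.06, 0.047, 0.0025, 0.206, 0, 0, 0]]
  ],
  "newtons": 25
}}

```text
t: 35.8
tool_pos: [0.4303, -0.3531, 0.0098]
eef_rot: [[0.99, 0.138, -0.0], [0.138, -0.99, -0.001], [-0.0, 0.001, -1.0]]
contact_force: [-0.5, 0.1, -0.7]
opening: 0.816
gripper_force: 0.0
```

Request:
{"method": "carry_out", "body": {
  "commands": [
    [[0.025, 0, 0, 0, 0, 0, 0], [0.025, 0, 0, 0, 0, 0, 0], [0.025, 0, 0, 0, 0, 0, 0], [0.025, 0, 0, 0, 0, 0, 0], [0.025, 0, 0, 0, 0, 0, 0], [0.025, 0, 0, 0, 0, 0, 0], [0.025, 0, 0, 0, 0, 0, 0]]
  ]
}}

```text
t: 36.67
tool_pos: [0.4298, -0.3528, 0.0091]
eef_rot: [[0.99, 0.138, -0.001], [0.138, -0.99, 0.0], [-0.001, -0.0, -1.0]]
contact_force: [-0.1, 0.3, 6.0]
opening: 0.402
gripper_force: 24.6
```

Request:
{"method": "carry_out", "body": {
  "commands": [
    [[0.025, 0, 0, -0.03, 0, 0, 0], [0.025, 0, 0, -0.07, 0, 0, 0], [0.025, 0, 0, -0.11, 0, 0, 0], [0.025, 0, 0, -0.12, 0, 0, 0], [0.025, 0, 0, -0.12, 0, 0, 0]]
  ]
}}

```text
t: 37.3
tool_pos: [0.4297, -0.3526, 0.1283]
eef_rot: [[0.99, 0.138, -0.002], [0.138, -0.99, 0.001], [-0.002, -0.001, -1.0]]
contact_force: [-0.3, 0.5, -0.3]
opening: 0.394
gripper_force: 25.1
```

```bash
python3 go.py 423 102.3 130 7.9
```

```text
t 37.3 pos [ 429.7 -352.6  128.3] yaw 7.92 tilt z [-1.7e-03  7.0e-04 -1.0e+00] F [-0.3  0.5 -0.3] open 0.394 gf 25.1
[423.  102.3 130.    7.9] shift m [ 0.056  -0.4515 -0.0017] wz 0.0004 dist 455.0 rows 8
```

Request:
{"method": "carry_out", "body": {
  "commands": [
    [[0.025, 0.005, -0.04, 0, 0, 0, 0], [0.025, 0.011, -0.09, 0, 0, 0, 0], [0.025, 0.017, -0.14, 0, 0, 0, 0], [0.025, 0.024, -0.195, 0, 0, 0, 0], [0.025, 0.031, -0.25, 0, 0, 0, 0], [0.025, 0.038, -0.305, 0, 0, 0, 0], [0.025, 0.045, -0.36, 0, 0, 0, 0], [0.025, 0.051, -0.41, 0, 0, 0, 0]]
  ]
}}

```text
t: 38.3
tool_pos: [0.4225, 0.0623, 0.1272]
eef_rot: [[0.99, 0.138, -0.005], [0.138, -0.99, 0.001], [-0.005, -0.002, -1.0]]
contact_force: [1.7, -0.4, -1.4]
opening: 0.398
gripper_force: 25.2
```

Request:
{"method": "carry_out", "body": {
  "commands": [
    [[0.025, 0.004, -0.03, 0, 0, 0, 0], [0.025, 0.005, -0.042, 0, 0, 0, 0], [0.025, 0.005, -0.042, 0, 0, 0, 0], [0.025, 0.005, -0.042, 0, 0, 0, 0]]
  ]
}}

```text
t: 38.8
tool_pos: [0.4229, 0.1018, 0.1284]
eef_rot: [[0.991, 0.137, -0.003], [0.137, -0.991, 0.0], [-0.003, -0.001, -1.0]]
contact_force: [0.2, 0.1, -0.1]
opening: 0.4
gripper_force: 25.2
```

```bash
python3 go.py 422.9 102.5 9.1 7.9
```

```text
t 38.8 pos [422.9 101.8 128.4] yaw 7.87 tilt z [-2.8e-03  4.0e-04 -1.0e+00] F [ 0.2  0.1 -0.1] open 0.4 gf 25.2
[422.9 102.5   9.1   7.9] shift m [ 1.000e-04 -7.000e-04  1.193e-01] wz -0.0006 dist 119.0 rows 2
```

Request:
{"method": "carry_out", "body": {
  "commands": [
    [[0.025, 0, -0.0005, 0.03, 0, 0, 0], [0.025, 0, -0.0005, 0.06, 0, 0, 0], [0.025, 0, -0.0005, 0.085, 0, 0, 0], [0.025, 0, -0.0005, 0.105, 0, 0, 0], [0.025, 0, -0.0005, 0.115, 0, 0, 0], [0.025, 0, -0.0005, 0.115, 0, 0, 0]]
  ]
}}

```text
t: 39.55
tool_pos: [0.4226, 0.1027, 0.0136]
eef_rot: [[0.991, 0.137, -0.003], [0.137, -0.991, 0.001], [-0.003, -0.001, -1.0]]
contact_force: [-0.2, 0.5, -0.7]
opening: 0.397
gripper_force: 25.2
```

```bash
python3 go.py 422.9 102.5 9.1 7.9
```

```text
t 39.55 pos [422.6 102.7  13.6] yaw 7.86 tilt z [-2.9e-03  7.0e-04 -1.0e+00] F [-0.2  0.5 -0.7] open 0.397 gf 25.2
[422.9 102.5   9.1   7.9] shift m [0.0003 0.0002 0.0045] wz -0.0007 dist 4.0 rows 1
```

Release, then back off up and toward the middle for a check view.

Request:
{"method": "carry_out", "body": {
  "commands": [
    [[0.025, 0, 0, 0.002, 0, 0, 0], [0.025, 0, 0, 0.0045, 0, 0, 0], [0.025, 0, 0, 0.0045, 0, 0, 0], [0.045, 0, 0, 0.0045, 0, 0, 0], [0.065, 0, 0, 0.0045, 0, 0, 0], [0.085, 0, 0, 0.0045, 0, 0, 0], [0.085, 0, 0, 0.0045, 0, 0, 0], [0.085, 0, 0, 0.0045, 0, 0, 0]]
  ]
}}

```text
t: 40.55
tool_pos: [0.4227, 0.1033, 0.0094]
eef_rot: [[0.99, 0.138, -0.002], [0.138, -0.99, 0.001], [-0.002, -0.001, -1.0]]
contact_force: [0.0, -0.3, 1.0]
opening: 0.996
gripper_force: 0.0
```

Request:
{"method": "carry_out", "body": {
  "commands": [
    [[0.085, 0, 0, -0.03, 0, 0, 0], [0.085, 0, 0, -0.08, 0, 0, 0], [0.085, 0, 0, -0.13, 0, 0, 0], [0.085, -0.01, 0.02, -0.18, 0, 0, 0], [0.085, -0.02, 0.05, -0.23, 0, 0, 0], [0.085, -0.04, 0.08, -0.28, 0, 0, 0], [0.085, -0.04, 0.1, -0.32, 0, 0, 0], [0.085, -0.04, 0.1, -0.32, 0, 0, 0]]
  ]
}}

```text
t: 41.55
tool_pos: [0.3986, -0.0028, 0.332]
eef_rot: [[0.991, 0.136, 0.005], [0.136, -0.991, -0.001], [0.004, 0.001, -1.0]]
contact_force: [0.8, 0.1, 0.9]
opening: 0.997
gripper_force: 0.0
```

```bash
python3 - <<'E'
from m2 import *
p,d,c=snap("wrist"); np.savez("w11.npz",p=p,d=d,**c); save("w11",p)
q,_,_=snap("scene"); save("s4",cv2.resize(q[130:300,220:420],None,fx=4,fy=3.5,interpolation=cv2.INTER_CUBIC)); np.savez("s4.npz",p=q)
E
python3 go.py
```

```text
t 41.65 pos [397.1  -1.4 328.8] yaw 7.88 tilt z [-0.0022  0.0011 -1.    ] F [-0.2 -1.  -0. ] open 0.996 gf 0.0
```

View pics/w11.png

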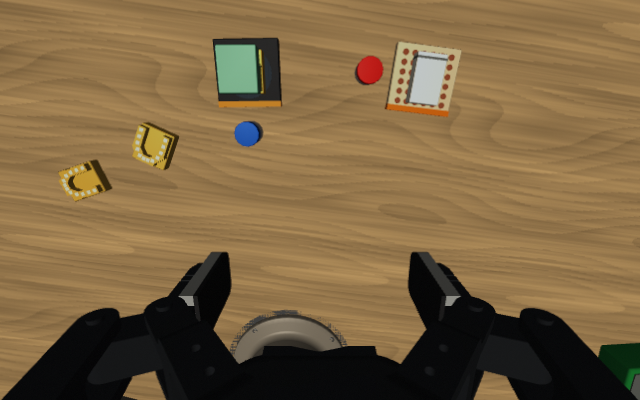

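View pics/s4.png

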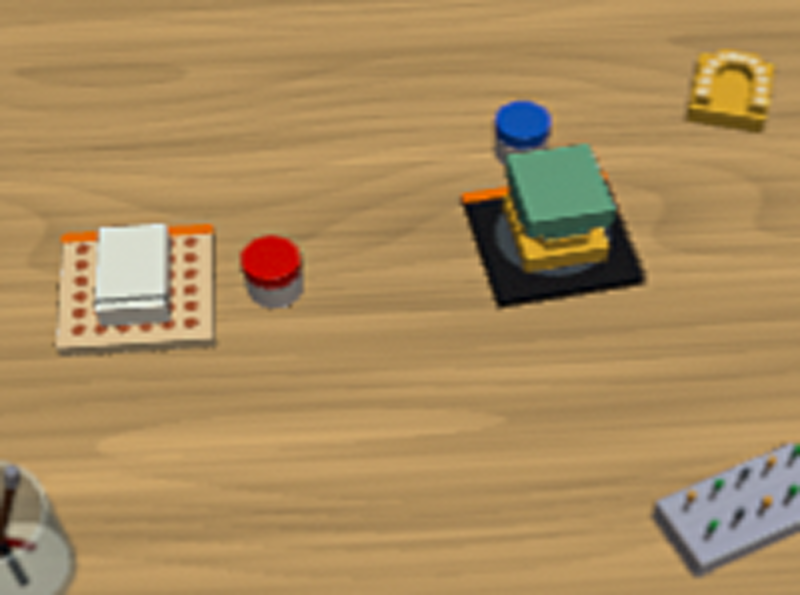

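Both views show the layout as asked. The blue pot at (247,134) is before the plate's front, the red pot at (370,70) is left of the tray, and the stack and block are standing. One number check remains.

Run:
```python
from m2 import *
z=np.load("w11.npz");p=z["p"];c={k:z[k] for k in z.files}
O=lambda H,S,V:(H<19)&(S>190)&(V>120)
R={}
for n,b,f,h in [("red",(345,45,388,95),lambda H,S,V:((H<7)|(H>173))&(S>150)&(V>70),.038),("blue",(225,115,270,155),lambda H,S,V:(H>100)&(H<130)&(S>150)&(V>70),.038),
 ("plateO",(205,90,290,112),O,.012),("trayO",(380,90,460,125),O,.014)]:
    r=rect(c,comp(p,b,f),h); R[n]=np.array(r[0]); print(n,np.round(r[0],1),np.round(r[1],1),round(r[2],1))
def loc(q,o,w):
    a=np.radians(w);ex=np.array([np.cos(a),np.sin(a)]);ey=np.array([-ex[1],ex[0]]);v=q-o;return v@ex,v@ey
# orange strip centre lies 41.2 mm before the station centre
print("blue in plate (want -82.5,0)",np.array(loc(R["blue"],R["plateO"],8))-[41.2,0],"red in tray (want 0,82.5)",np.array(loc(R["red"],R["trayO"],1.2))-[41.2,0])
```

```text
red [526.9 -51.5] [33.4 33.1] 9.8
blue [421.6 103.9] [31.6 32.7] 7.8
plateO [461.9 108.4] [ 6.9 88.5] 7.8
trayO [ 486.1 -133.1] [ 7.1 89.9] 1.3
blue in plate (want -82.5,0) [-81.75129445   1.17901879] red in tray (want 0,82.5) [ 1.29135201 80.6483999 ]
```

Every placement is within 2 mm and the arm is clear, so I hand in.

```bash
python3 -c "
from station import env
print(env.close_job())"
```

```text
the job is handed in; nothing more can be done
None
```

The case is laid out as asked, in the order asked, and handed in at about 42 s: in the last views every piece was within about 2 mm of its place, everything had been let go, and the brush cup and bur stand were left alone.

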